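# Hang a flat-lying chopping board up to drip dry

### The job

The small green chopping board has been left lying flat on the sloping draining shelf, where it will not dry. Slide it along the shelf until its hook end sticks well out over the shelf's high edge, pick it up there, and hang it by its open hook slot on the drying rail next to the white board; leave it hanging freely between the rail's uprights. Do not drop it on the bench and do not shift the white board, the steel pan, the bottle or the brush.

Things in the scene. Friction and masses are not known exactly. Their poses are not given: they have to be found in the camera images.
- shelf: Fixed slanted draining shelf: flat bare-metal sheet 280 x 300 mm on legs. Origin: on its top face, middle of its high edge, 130 mm above the bench. x runs down the slope, away from the robot (10 degrees below level), y along the high edge, z square to the sheet. The high edge has no lip, the space below it is free; lips 14 mm high at the sides, 22 mm at the low end. Wet and slippery, but a board left on it stays.
- green_board: Loose green plastic chopping board, 190 x 120 x 8 mm, 0.13 to 0.23 kg. Origin: middle of its underside. x along its length, the hook end at -x (towards the robot at the start), y across, z square to the upper face. The hook slot cut through it is described at green_seat; the blade beyond it (x = -22 to 95 mm) is solid.
- green_center (a point): Centre of the green board, half-way through its thickness (4 mm above its origin); axes as the board's.
- green_edge (a point): Middle of the green board's hook-end edge (board x = -95 mm), half-way through its thickness. From this edge to the seat a solid strip, 30 mm high and the full 120 mm wide, is left to grip.
- green_seat (a point): Top of the green board's hook pocket (board x = -65, y = 0 mm, half-way through): it rests on top of the rod when hung. The pocket is 18 mm wide (y = -9 to 9) and 12 mm deep; below it the channel, 26 mm high (x = -53 to -27), runs from y = -9 to its slightly flared mouth in the +y side edge (y = 60).
- rail: Fixed bench-top drying rail with a round rod 12 mm thick, axis 235 mm above the bench, on two uprights no more than 10 mm higher than that axis. Origin on the bench under the rod's middle; x along the rod (roughly away from the robot), y to the left, z up. Free rod: x = -147 to 147 mm. A hung board is square to the rod, slot mouth to +y, seat 241 mm and lower edge 81 mm above the bench.
- rod_mid (a point): Middle of the rod, on its axis; axes as the rail's.
- white_board: Loose white board of the same shape as the green one, already hanging on the far half of the rod (75 to 115 mm beyond the rod's middle). Origin and axes as for the green board (x points down).
- white_seat (a point): Top of the white board's hook pocket, where it rests on the rod; the board's top edge is 30 mm higher.
- pan: Bystander: open steel food pan, 173 x 112 mm, 65 mm high, origin under its centre.
- bottle: Bystander: upright white bottle with a red cap, 72 mm in diameter, 190 mm high, origin under its centre.
- brush: Bystander: brush with a blue handle, 210 mm long, lying on the bench along its own x axis.
Mind the look-alikes: they are no part of the job. There is more than one size of the green_board; the job needs the smaller.

How it is judged:
On the way, in this order (a step that is already met when the one before it is completed fails the run):
1. the green board lies flat on the shelf with the middle of its hook-end edge at least 20 mm out beyond the shelf's high edge (angle between the z axis of green_board and the z axis of shelf, either way round below 0.08 rad and z of green_center in the frame of shelf below 0.012 m and x of green_edge in the frame of shelf below -0.02 m), for 0.2 s.
2. the green board is held in the fingers, clear of the shelf (contact force between the fingers and green_board above 0.5 N and contact force between green_board and shelf below 0.01 N and height (world z) of green_edge above 0.18 m), for 0.2 s.
At the end, for the whole second after the job is handed in: The green board hangs at rest on the rod between the uprights: its seat within 14 mm of the rod's axis sideways and 13 mm of hanging height, its length within 0.2 rad of vertical, not touching the white board, released. The white board hangs within 30 mm of where it was (x of green_seat in the frame of rail between -0.14 and 0.14 m and y of green_seat in the frame of rail between -0.014 and 0.014 m and z of green_seat in the frame of rail between 0.228 and 0.254 m and angle between the x axis of green_board and the z axis of rail, either way round below 0.2 rad and contact force between green_board and white_board below 0.01 N and contact force between the fingers and green_board below 0.01 N and linear speed of green_board below 0.04 m/s and angular speed of green_board below 0.4 rad/s and distance of white_seat from where it was at the start of the episode below 0.03 m).
It fails at once if the green board falls to the bench (its centre lower than 50 mm) (height (world z) of green_center below 0.05 m).
It fails at once if the white board is shifted along or off the rod by more than 30 mm (distance of white_seat from where it was at the start of the episode above 0.03 m).
It fails at once if the pan, the bottle or the brush is shifted by more than 30 mm (distance of any of pan, bottle, brush from where it was at the start of the episode above 0.03 m).
It also fails if it takes over 72 s, if anything falls off the work surface, if the arm or the gripper's body presses on something with over 40 N, if the wrist force passes 120 N, or if a joint passes its speed limit or range.

### The arm

A 6-joint arm with a two-finger parallel gripper is mounted at the origin on the work surface. World frame = base frame: x ahead of the robot, y to its left, z up, the work surface at z = 0. Lengths are in m, angles in rad, forces in N, time in s.
With the tool pointing down it reaches from about 0.35 to 0.85 m from the base axis. Payload 8.1 kg.
Tool frame: the origin (TCP) lies midway between the tips of the shut fingers; the grasp point (between the pads) lies 19 mm behind it (robot.tcp_to_grasp is the distance from the TCP to the grasp point, in m); x points along the fingers, y is the direction in which the jaws open and shut, and the axes are right-handed (so a half turn about x gives the same grasp; the last joint's range is limited). The gripper opens to 93 mm and grips with 3 to 60 N. Pads are 15 mm wide; open, the fingers measure 128 mm over their backs; the gripper's body (75 mm by 188 mm) begins 65 mm behind the grasp point.
Start: joints at [-1.268, 0.13, 1.488, -0, 1.523, -0.085], TCP at [0.227, -0.555, 0.191] pointing down, gripper open.
Joint ranges: [-2.96, 2.96], [-0.89, 2.26], [0.02, 2.5], [-1.34, 4.48], [0, 2.73], [-2.66, 2.66]. Speed limits (rad/s): [2.39, 2.39, 2.79, 3.14, 3.14, 3.14].

### API

Orientations are given as a rotation vector (axis times angle).
In Python, from plant import robot gives the robot as it stands.
- The arm moves only by the tool play_rows, never from a script. Its argument "plan" is a list of rows, each an object with "slide": the shift along the world's x, y, z as a fraction of full scale, a list of three; "roll": the turn about the world's z as a fraction of full scale; "fingers": the gripper command: -1 is shut, 1 is fully open, values between are in proportion. A call has 1 to 20 rows; each row shifts and turns the commanded pose from where the row before left it; what a row does not reach is not made up. Full scale, the value 1, is 30 mm for a shift and 8 degrees for a turn. A row lasts 1/8 s, in which the tool goes at most 62.5 mm and 10.7 degrees, less where a joint would pass 70% of its speed; a pose out of reach is approached as far as the arm can. A call with a number of a shift or a turn outside -1 to 1 is refused whole. A call with a gripper value outside its range is refused whole. The fingers move at their own pace and stop on an object; "squeeze" is the grip in N (left out, the last holds). Time passes only in rows, so rows that do not move let the fingers close. It gives the time, the measured TCP pose, the force and the opening at its end, in the units of the state.
- robot.read_state(): the state, without advancing time (a new reading comes with each control period).
- robot.read_camera(name): name is "scene" or "top"; returns the picture (400x640x3 uint8, red, green, blue); there is no depth.
- robot.get_calibration(name): a dict with "fx", "fy", "cx", "cy" (pixels), "distortion" ([k1, k2, p1, p2, k3] as OpenCV has them; the pictures are not rectified), "R" (3x3) and "t" (3): a world point X has camera coordinates R X + t. Camera axes: x right, y down, z forward; pixel columns grow to the right and rows downward; lengths in m; the calibration is good to about 2 mm. A picture is of the moment at which its call begins. get_calibration takes no time and is no camera call.
- robot.close_job(): hands the job in, once; it reports no verdict.
Trained networks look in the newest picture that a camera, given by its name, has taken for a name from the list of things; names that differ only in an ending like _2 or _b are one class to them, and where a whole thing is asked for, a point or a joint stands for the part that bears it (a point fixed in the world has none). Each returns a list of dicts, best first, with "p" (0 to 1); they miss things now and then, are a little off and sometimes report something else, mostly with a low value. They report only what shows in the picture. A call takes as long as a camera call. They do not tell look-alikes from the thing itself.
- robot.boxes_of(camera, target): "extent" ([centre column, centre row, width, height] in pixels, round what is visible of it).
- robot.regions_of(camera, target): "region" (400x640 bool, what is visible of it) and "extent" ([centre column, centre row, width, height] in pixels, round what is visible of it).
- robot.mark_of(camera, target): "point" ([column, row] in pixels: a listed point, or the origin of a listed thing).
The state is a dict: "t": time; "q": joint angles; "dq": joint speeds; "joint_torque": joint torques, N m; "tool_pos": TCP position; "orientation": TCP orientation; "force": force on the tool from outside, world axes, zero at the start; "wrist_torque": the same for the moment, N m; "opening": finger opening in m.
Only numpy, scipy, OpenCV 4.12 (cv2) and the standard library are available. Lean on these libraries where they do the work, as an engineer would, in place of code of your own. Each camera call takes 0.05 s, during which the arm holds its last target.

## Working session

There is one attempt and no reset: what is moved stays moved. The work goes in short steps, Python scripts to look and compute and a tool call to move; the robot and the scene stay as the last step left them, time stands still between calls to the robot, and variables do not carry over. Pictures are saved under pics/ and viewed, and the job is handed in when it is done.

Besides the shell and the picture viewer there is one more tool, called after "Call:" as a command line: name --argument value ..., lists and objects as JSON in quotes. play_rows: Moves the arm, as the interface text tells. Its arguments: {"type":"object","properties":{"plan":{"type":"array","items":{"type":"object","properties":{"slide":{"type":"array","items":{"type":"number","minimum":-1,"maximum":1}},"roll":{"type":"number","minimum":-1,"maximum":1},"fingers":{"type":"number"}}}},"squeeze":{"type":"number"}},"required":["plan"]}

```bash
ls; mkdir -p pics; python3 - <<'E'
from plant import robot
import cv2, numpy as np
s=robot.read_state()
print(s)
for c in ("scene","top"):
    im=robot.read_camera(c); cv2.imwrite(f"pics/{c}0.png",im[:,:,::-1])
    k=robot.get_calibration(c); print(c,k)
E
```

```text
pics
{'t': 0.0, 'q': array([-1.26836663e+00,  1.31123290e-01,  1.48927878e+00,  1.53495930e-05,
        1.52301805e+00, -8.54183159e-02]), 'dq': array([ 0.00155298,  0.00096474,  0.0001717 ,  0.00045326,  0.0016983 ,
       -0.00093199]), 'joint_torque': array([-3.54731119e-04, -5.59834456e+01, -4.91773760e+01,  7.67861959e-02,
        3.48541257e-02, -1.39180506e-04]), 'tool_pos': array([ 0.22674788, -0.55483005,  0.1903104 ]), 'orientation': array([ 2.0093941 ,  0.39652703, -2.00976818]), 'force': array([ 0.05007513, -0.08475723,  0.24819547]), 'wrist_torque': array([-0.02810527,  0.00767239,  0.02542013]), 'opening': 0.09299329038868458}
scene {'fx': 516.7716506451585, 'fy': 516.7716506451585, 'cx': 318.6857121691271, 'cy': 202.65044938884208, 'distortion': array([0.0397132, 0.       , 0.       , 0.       , 0.       ]), 'R': array([[ 0.7901543 ,  0.61287999,  0.00585644],
       [ 0.48147357, -0.61476951, -0.62469324],
       [-0.37926163,  0.49642377, -0.78084829]]), 't': array([-0.44438525, -0.19685139,  1.79158261])}
top {'fx': 465.36712196913044, 'fy': 465.36712196913044, 'cx': 319.4730545473453, 'cy': 206.31228051388015, 'distortion': array([0.02523227, 0.        , 0.        , 0.        , 0.        ]), 'R': array([[-0.00559202, -0.99997824, -0.0034986 ],
       [-0.99234817,  0.00598083, -0.12332619],
       [ 0.12334443,  0.00278219, -0.99236002]]), 't': array([-0.00601926,  0.58324645,  1.43363674])}
```

```bash
cat > h.py <<'E'
import cv2, numpy as np
from scipy.spatial.transform import Rotation as Ro
from plant import robot
K={}
def cal(c):
    k=robot.get_calibration(c); return np.array([[k['fx'],0,k['cx']],[0,k['fy'],k['cy']],[0,0,1]]),np.array(k['distortion']),np.array(k['R']),np.array(k['t'])
def proj(c,X):
    M,d,R,t=cal(c); return cv2.projectPoints(np.atleast_2d(X).astype(float),cv2.Rodrigues(R)[0],t,M,d)[0][:,0]
def ray(c,px):
    M,d,R,t=cal(c); u=cv2.undistortPoints(np.array(px,float).reshape(-1,1,2),M,d)[:,0]
    return -R.T@t,(np.c_[u,np.ones(len(u))]@R)
def tri(p1,p2):
    o1,d1=ray('scene',p1);o2,d2=ray('top',p2);out=[];e=[]
    for a,b in zip(d1,d2):
        a=a/np.linalg.norm(a);b=b/np.linalg.norm(b)
        s=np.linalg.lstsq(np.c_[a,-b],o2-o1,rcond=None)[0]
        out.append((o1+s[0]*a+o2+s[1]*b)/2);e.append(np.linalg.norm(o1+s[0]*a-o2-s[1]*b))
    return np.array(out),np.array(e)
def onz(c,px,z):
    o,d=ray(c,px); return o+d*((z-o[2])/d[:,2])[:,None]
E
python3 - <<'E'
from h import *
s=robot.read_state()
print(Ro.from_rotvec(s['orientation']).as_matrix().round(3))
for c in ("scene","top"):
    im=robot.read_camera(c)
    for n in ["shelf","green_board","green_center","green_edge","green_seat","rod_mid","rail","white_board","white_seat","pan","bottle","brush"]:
        r=robot.mark_of(c,n); print(c,n,[(np.round(x['point'],1).tolist(),round(x['p'],2)) for x in r[:3]])
im0=cv2.imread('pics/scene0.png');im1=cv2.imread('pics/top0.png')
cv2.imwrite('pics/z1.png',cv2.resize(im0[200:400,200:400],None,fx=3,fy=3,interpolation=2))
cv2.imwrite('pics/z2.png',cv2.resize(im1[120:270,310:460],None,fx=4,fy=4,interpolation=2))
cv2.imwrite('pics/z3.png',cv2.resize(im0[80:220,280:450],None,fx=4,fy=4,interpolation=2))
cv2.imwrite('pics/z4.png',cv2.resize(im1[140:290,140:290],None,fx=4,fy=4,interpolation=2))
E
```

```text
[[-0.001  0.378 -0.926]
 [ 0.002 -0.926 -0.378]
 [-1.    -0.002 -0.   ]]
scene shelf [([252.8, 244.6], 0.88), ([388.6, 140.7], 0.55)]
scene green_board [([297.2, 281.3], 0.67)]
scene green_center [([296.4, 280.4], 0.75), ([186.0, 359.3], 0.68)]
scene green_edge [([265.1, 262.5], 0.58), ([273.8, 270.4], 0.15)]
scene green_seat [([267.6, 269.6], 0.76), ([215.1, 358.0], 0.63)]
scene rod_mid [([372.5, 115.0], 0.71)]
scene rail [([364.5, 169.5], 0.98), ([272.3, 269.9], 0.52)]
scene white_board [([387.4, 140.6], 0.94), ([262.7, 263.3], 0.36)]
scene white_seat [([393.7, 120.6], 0.84), ([387.3, 139.0], 0.31)]
scene pan [([385.3, 244.5], 0.64)]
scene bottle [([396.8, 139.5], 0.87)]
scene brush [([286.3, 186.4], 0.89), ([387.2, 140.8], 0.74)]
top shelf [([392.0, 227.2], 0.9)]
top green_board [([392.3, 177.4], 0.56)]
top green_center [([484.6, 216.7], 0.71), ([389.4, 178.5], 0.62)]
top green_edge [([461.6, 184.8], 0.96), ([399.7, 201.7], 0.91)]
top green_seat [([469.0, 196.8], 0.94), ([399.3, 192.2], 0.71)]
top rod_mid [([205.5, 217.5], 0.55)]
top rail [([224.4, 220.9], 0.91), ([393.9, 177.5], 0.55)]
top white_board [([210.5, 190.9], 0.86)]
top white_seat [([204.7, 186.5], 0.79)]
top pan [([294.6, 157.5], 0.61)]
top bottle [([172.9, 219.8], 0.78)]
top brush []
```

Look-alikes: the green board on the shelf (scene 297,280 / top 392,177) and the green board on the bench (scene 185,358 / top 484,217). The crops show the shelf one is clearly smaller, with its slot mouth to the left (+y), so that is the one. The white board (top 205,187) hangs on the far half of the rail. Next I fit the poses.

```bash
cat > fit.py <<'E'
from h import *
from scipy.optimize import minimize
def Rz(a): return Ro.from_euler('z',a).as_matrix()
T10=np.radians(10)
def shelfR(yaw): # x down the slope
    return Rz(yaw)@Ro.from_euler('y',T10).as_matrix()
P=np.array([[-95,-60],[95,-60],[95,60],[-27,60],[-27,-9],[-65,-9],[-65,9],[-53,9],[-53,60],[-95,60]])/1000.
def dens(P,n=12):
    return np.concatenate([np.linspace(a,b,n,endpoint=False) for a,b in zip(P,np.roll(P,-1,0))])
PD=dens(P)
def green(c,roi):
    im=robot.read_camera(c).astype(int); m=((im[:,:,1]>im[:,:,0]+40)&(im[:,:,1]>im[:,:,2]+40)).astype(np.uint8)
    x0,y0,x1,y1=roi; k=np.zeros_like(m);k[y0:y1,x0:x1]=m[y0:y1,x0:x1]; return k,im.astype(np.uint8)
def render(c,R,o):
    m=np.zeros((1600,2560),np.uint8)
    for z in (0,.008):
        X=np.c_[PD,np.full(len(PD),z)]@R.T+o
        cv2.fillPoly(m,[np.round((proj(c,X)+.5)*4-.5).astype(np.int32)],255)
    return cv2.resize(m,(640,400),interpolation=cv2.INTER_AREA)/255.
def fitboard(SR,so,rois,x0):
    ms={c:green(c,r)[0] for c,r in rois.items()}
    def pose(v): return SR@Rz(v[2]),so+SR@np.array([v[0],v[1],0])
    def cost(v):
        R,o=pose(v); return sum(np.abs(render(c,R,o)-m).sum()/m.sum() for c,m in ms.items())
    s=np.array(x0); b=None
    for k in range(3):
        b=minimize(cost,s,method='Nelder-Mead',options=dict(initial_simplex=[s]+[s+np.eye(3)[i]*[.01,.01,.08][i]/(k+1) for i in range(3)],xatol=1e-4,fatol=1e-4)); s=b.x
    return s,b.fun,pose(s)
E
python3 - <<'E'
from fit import *
pr=lambda n,a: print(n,np.round(a,4).tolist())
# shelf high edge corners top cam, and scene cam
l,r=onz('top',[[341.7,237.7],[441.7,221.0]],.13); pr('shelf top L,R',[l,r])
l2,r2=onz('scene',[[200+243/3,200+17/3],[200+57/3,200+261/3]],.13); pr('shelf scene L,R',[l2,r2])
print(np.linalg.norm(l-r),np.linalg.norm(l2-r2))
# rod ends (scene, top)
s=[[280+185/4,80+68/4],[280+553/4,80+218/4]]; t=[[140+290/4,140+540/4],[140+257/4,140+82/4]]
pr('rod tri',tri(s,t)[0]); print(tri(s,t)[1])
pr('rod ends @.24 scene',onz('scene',s,.24)); pr('top',onz('top',t,.24))
for n,a,b in [('white_seat',[393.7,120.6],[204.7,186.5]),('rod_mid',[372.5,115],[205.5,217.5]),('green_seat',[267.6,269.6],[399.3,192.2]),('pan',[385.3,244.5],[294.6,157.5]),('bottle',[396.8,139.5],[172.9,219.8])]:
    pr(n,tri([a],[b])[0]); print(tri([a],[b])[1])
pr('brush',onz('scene',[[286.3,186.4]],.01))
L=(l+l2)/2;Rr=(r+r2)/2; so=(L+Rr)/2; e=L-Rr; yaw=np.arctan2(-e[0],e[1]); print('shelf',so,np.degrees(yaw))
SR=shelfR(yaw)
v,f,(BR,bo)=fitboard(SR,so,dict(scene=(240,230,345,320),top=(350,140,425,215)),[.15,0,0])
print('board in shelf',v,f); pr('bo',bo)
for x,y in [(-95,0),(-65,0),(-80,0),(95,0)]: pr((x,y),bo+BR@np.array([x/1e3,y/1e3,.004]))
print('board yaw world',np.degrees(yaw+v[2]))
np.savez('p.npz',so=so,yaw=yaw,v=v,BR=BR,bo=bo)
for c in('scene','top'):
    im=robot.read_camera(c)[:,:,::-1].copy()
    m=(render(c,BR,bo)>.5).astype(np.uint8);cs,_=cv2.findContours(m,0,1);cv2.drawContours(im,cs,-1,(0,0,255),1)
    q=np.array([[0,-.15,0],[0,.15,0],[.28,.15,0],[.28,-.15,0]])@SR.T+so
    cv2.polylines(im,[proj(c,q).round().astype(int)],True,(255,0,0),1)
    x0,y0=(200,190) if c=='scene' else (310,110)
    cv2.imwrite(f'pics/f_{c}.png',cv2.resize(im[y0:y0+190,x0:x0+190],None,fx=3,fy=3))
a=cv2.imread('pics/f_scene.png');b=cv2.imread('pics/f_top.png')
cv2.imwrite('pics/f.png',cv2.resize(np.hstack([a,b]),(800,400)))
E
```

```text
shelf top L,R [[0.4785, -0.0743, 0.13], [0.5259, -0.3682, 0.13]]
shelf scene L,R [[0.4902, -0.0823, 0.13], [0.5367, -0.3762, 0.13]]
0.29775793765911945 0.29757957667018103
rod tri [[0.3745, 0.2792, 0.2256], [0.6885, 0.3082, 0.2294]]
[0.00081503 0.00129476]
rod ends @.24 scene [[0.3845, 0.2649, 0.24], [0.6925, 0.297, 0.24]]
top [[0.3751, 0.2761, 0.24], [0.6866, 0.3059, 0.24]]
white_seat [[0.6106, 0.2989, 0.2471]]
[0.00637538]
rod_mid [[0.5313, 0.3037, 0.2207]]
[0.00046385]
green_seat [[0.6054, -0.2546, 0.1271]]
[0.02127608]
pan [[0.7538, 0.0739, -0.0083]]
[0.00615514]
bottle [[0.5474, 0.4626, 0.0046]]
[0.00300731]
brush [[0.386, 0.0571, 0.01]]
shelf [ 0.50783532 -0.22523159  0.13      ] 9.077375164483696
board in shelf [ 0.15743793 -0.02778986  0.08935466] 0.17082870285569313
bo [0.6653, -0.2282, 0.1027]
(-95, 0) [0.5753, -0.2512, 0.123]
(-65, 0) [0.604, -0.2439, 0.1178]
(-80, 0) [0.5896, -0.2475, 0.1204]
(95, 0) [0.7567, -0.205, 0.0902]
board yaw world 14.197019958364177
```

The outlines fit, but the two cameras disagree by about 10 mm. I check them against the known TCP and bench-level features.

```bash
python3 - <<'E'
from fit import *
s=robot.read_state();p=s['tool_pos'];R=Ro.from_rotvec(s['orientation']).as_matrix()
ims=[]
for c in('scene','top'):
    im=robot.read_camera(c)[:,:,::-1].copy()
    pts=[p+R@np.array([a,b,0]) for a,b in[(0,0),(0,.0465),(0,-.0465),(0,.064),(0,-.064),(-.084,.094),(-.084,-.094)]]
    q=proj(c,pts); print(c,q.round(1).tolist())
    x0,y0=(0,170) if c=='scene' else (480,290)
    z=cv2.resize(im[y0:y0+110,x0:x0+110],None,fx=5,fy=5,interpolation=2)
    for u in q: cv2.circle(z,tuple(((u-[x0,y0]+.5)*5).astype(int)),3,(0,0,255),-1)
    ims.append(z[:400,:400] if 0 else z)
cv2.imwrite('pics/tcp.png',cv2.resize(np.hstack(ims),(800,400)))
# separate fits per cam of board small with same shelf origin; and big board on bench
for c,roi in [('scene',(100,310,245,400)),('top',(430,165,540,275))]:
    m,_=green(c,roi); cs,_=cv2.findContours(m,0,1); k=max(cs,key=cv2.contourArea); 
    mo=cv2.moments(k); print(c,mo['m10']/mo['m00'],mo['m01']/mo['m00'], onz(c,[[mo['m10']/mo['m00'],mo['m01']/mo['m00']]],.009))
for c,roi in [('scene',(240,230,345,320)),('top',(350,140,425,215))]:
    z=np.load('p.npz'); SR=shelfR(z['yaw']); v,f,_=fitboard(SR,z['so'],{c:roi},z['v']); print(c,v,f)
E
```

```text
scene [[72.5, 257.4], [61.5, 273.2], [83.0, 242.2], [57.2, 279.4], [86.8, 236.7], [34.5, 271.5], [81.6, 207.3]]
top [[521.3, 328.4], [536.9, 321.8], [505.7, 335.1], [542.8, 319.3], [499.8, 337.6], [569.3, 318.6], [501.7, 347.5]]
scene 182.52554259314653 357.7520523814272 [[ 0.54538641 -0.53808019  0.009     ]]
top 482.37020991283714 220.01825777502708 [[ 0.53935903 -0.52894573  0.009     ]]
scene [ 0.15645532 -0.02978026  0.08366697] 0.08734389855103543
top [ 0.15757338 -0.02583744  0.09324921] 0.05680672268907563
```

Call:
play_rows --plan '[{"slide":[0.93,0.79,0.3],"roll":0.79,"fingers":0.0},{"slide":[0.93,0.79,0.3],"roll":0.79,"fingers":0.0},{"slide":[0.93,0.79,0.3],"roll":0.79,"fingers":0.0},{"slide":[0.93,0.79,0.3],"roll":0.79,"fingers":0.0},{"slide":[0.93,0.79,0.3],"roll":0.79,"fingers":0.0},{"slide":[0.93,0.79,0.3],"roll":0.79,"fingers":0.0},{"slide":[0.93,0.79,0],"roll":0.79,"fingers":0.0},{"slide":[0.93,0.79,0],"roll":0.79,"fingers":0.0},{"slide":[0.93,0.79,0],"roll":0.79,"fingers":0.0},{"slide":[0.93,0.79,0],"roll":0.79,"fingers":0.0},{"slide":[0.93,0.79,0],"roll":0.79,"fingers":0.0},{"slide":[0.93,0.79,0],"roll":0.79,"fingers":0.0},{"slide":[0.93,0.79,0],"roll":0.79,"fingers":0.0},{"slide":[0,0,0],"roll":0,"fingers":0.0}]'

```text
t: 3.65
tool_pos: [0.591, -0.2453, 0.2449]
orientation: [1.02, 1.32, -1.019]
force: [-0.4, -0.7, 0.9]
opening: 0.0467
```

```bash
cat >> fit.py <<'E'
def tcpv(name,extra=None,half=70):
    s=robot.read_state();p=s['tool_pos'];R=Ro.from_rotvec(s['orientation']).as_matrix();o=s['opening']/2
    ims=[]
    for c in('scene','top'):
        im=robot.read_camera(c)[:,:,::-1].copy()
        pts=[p]+[p+R@np.array([0,sg*b,w]) for sg in(1,-1) for b in (o,o+.0175) for w in (-.0075,.0075)]
        q=proj(c,pts); x0,y0=(q[0]-half).astype(int); x0=np.clip(x0,0,640-2*half);y0=np.clip(y0,0,400-2*half)
        k=400/(2*half)
        z=cv2.resize(im[y0:y0+2*half,x0:x0+2*half],(400,400),interpolation=2)
        for u in q: cv2.circle(z,tuple(((u-[x0,y0]+.5)*k).astype(int)),2,(0,0,255),-1)
        print(c,x0,y0,k,q[0].round(1)); ims.append(z)
    cv2.imwrite(f'pics/{name}.png',np.hstack(ims))
    a=R[:,1]; print('t',s['t'].__round__(2),'tcp',p.round(4),'jaw ang',np.degrees(np.arctan2(a[1],a[0])).round(2),'F',s['force'].round(2),'open',round(s['opening'],4),'down',R[:,0].round(3),'q',s['q'].round(2))
E
python3 -c "
from fit import *
tcpv('t1',half=60)"
```

```text
scene 206 177 3.3333333333333335 [266.6 237.9]
top 346 133 3.3333333333333335 [406.2 193.4]
t 3.65 tcp [ 0.591  -0.2453  0.2449] jaw ang 14.6 F [-0.41 -0.67  0.94] open 0.0467 down [-0.     0.001 -1.   ] q [-0.47  0.22  1.29  0.    1.63 -0.73]
```

```bash
python3 - <<'E'
from fit import *
pr=lambda n,a: print(n,np.round(a,4).tolist())
pr('tab scene',onz('scene',[[573,143]],0)); pr('tab top',onz('top',[[62,76]],0))
for n in('scene','top'):
    im=cv2.imread(f'pics/{n}0.png')
    pts=[(a,b,0) for a in(-.1,0,.1) for b in (-.1,0,.1)]
    q=proj(n,pts); print(n,q[4]); 
    x0,y0=(130,60) if n=='scene' else (250,260)
    z=cv2.resize(im[y0:y0+140,x0:x0+140],(400,400),interpolation=2); k=400/140
    for u in q: cv2.circle(z,tuple(((u-[x0,y0]+.5)*k).astype(int)),2,(0,0,255),-1)
    if n=='scene': A=z
cv2.imwrite('pics/base.png',np.hstack([A,z]))
# rail model check: overlay rail at fit
E
```

```text
tab scene [[1.0362, 0.8278, 0.0]]
tab top [[1.0297, 0.8448, 0.0]]
scene [190.13071258 145.70384676]
top [317.51100521 396.42833991]
```

Call:
play_rows --plan '[{"slide":[0.5,0.12,-0.5],"roll":0,"fingers":-1},{"slide":[0.5,0.12,-0.8],"roll":0,"fingers":-1},{"slide":[0.5,0.12,-0.8],"roll":0,"fingers":-1},{"slide":[0.5,0.12,-0.8],"roll":0,"fingers":-1},{"slide":[0.5,0.12,-0.7],"roll":0,"fingers":-1},{"slide":[0,0,0],"roll":0,"fingers":-1},{"slide":[0,0,0],"roll":0,"fingers":-1}]'

```text
t: 4.62
tool_pos: [0.6643, -0.2299, 0.1376]
orientation: [1.023, 1.317, -1.023]
force: [0.2, -0.6, 0.7]
opening: 0.0001
```

```bash
python3 -c "
from fit import *
tcpv('t2',half=60)"
```

```text
scene 235 212 3.3333333333333335 [295.3 272.7]
top 333 114 3.3333333333333335 [393.7 174.4]
t 4.62 tcp [ 0.6643 -0.2299  0.1376] jaw ang 14.33 F [ 0.18 -0.55  0.65] open 0.0001 down [-0. -0. -1.] q [-0.41  0.43  1.23 -0.    1.48 -0.66]
```

Call:
play_rows --plan '[{"slide":[0,0,-0.3],"roll":0,"fingers":-1},{"slide":[0,0,-0.3],"roll":0,"fingers":-1},{"slide":[0,0,0],"roll":0,"fingers":-1}]'

```text
t: 5.1
tool_pos: [0.6636, -0.229, 0.1176]
orientation: [1.022, 1.32, -1.023]
force: [0.1, 0.6, 0.2]
opening: 0.0004
```

Call:
play_rows --plan '[{"slide":[0,0,-0.07],"roll":0,"fingers":-1},{"slide":[0,0,-0.07],"roll":0,"fingers":-1}]'

```text
t: 5.35
tool_pos: [0.6648, -0.2294, 0.1153]
orientation: [1.022, 1.317, -1.022]
force: [-0.3, 0.2, 0.4]
opening: 0.0003
```

Call:
play_rows --plan '[{"slide":[0,0,-0.05],"roll":0,"fingers":-1},{"slide":[0,0,0],"roll":0,"fingers":-1}]'

```text
t: 5.6
tool_pos: [0.6646, -0.2293, 0.1135]
orientation: [1.022, 1.318, -1.022]
force: [-0.5, 0.0, 0.0]
opening: 0.0004
```

Call:
play_rows --plan '[{"slide":[0,0,-0.05],"roll":0,"fingers":-1},{"slide":[0,0,0],"roll":0,"fingers":-1}]'

```text
t: 5.85
tool_pos: [0.6646, -0.2293, 0.112]
orientation: [1.022, 1.318, -1.022]
force: [0.4, -0.1, 0.5]
opening: 0.0006
```

Call:
play_rows --plan '[{"slide":[0,0,-0.05],"roll":0,"fingers":-1},{"slide":[0,0,0],"roll":0,"fingers":-1}]'

```text
t: 6.1
tool_pos: [0.6645, -0.2293, 0.1104]
orientation: [1.022, 1.318, -1.022]
force: [-0.7, 0.1, 0.1]
opening: 0.0005
```

Call:
play_rows --plan '[{"slide":[0,0,-0.05],"roll":0,"fingers":-1},{"slide":[0,0,0],"roll":0,"fingers":-1}]'

```text
t: 6.35
tool_pos: [0.6645, -0.2293, 0.1089]
orientation: [1.022, 1.318, -1.023]
force: [0.2, -0.4, -0.5]
opening: 0.0004
```

Call:
play_rows --plan '[{"slide":[0,0,-0.05],"roll":0,"fingers":-1},{"slide":[0,0,0],"roll":0,"fingers":-1}]'

```text
t: 6.6
tool_pos: [0.6645, -0.2293, 0.1074]
orientation: [1.022, 1.318, -1.022]
force: [0.3, -0.0, -0.3]
opening: 0.0007
```

Call:
play_rows --plan '[{"slide":[0,0,-0.05],"roll":0,"fingers":-1},{"slide":[0,0,0],"roll":0,"fingers":-1}]'

```text
t: 6.85
tool_pos: [0.6645, -0.2293, 0.1059]
orientation: [1.022, 1.318, -1.022]
force: [-0.2, 0.4, -1.2]
opening: 0.0002
```

Call:
play_rows --plan '[{"slide":[0,0,-0.05],"roll":0,"fingers":-1},{"slide":[0,0,0],"roll":0,"fingers":-1}]'

```text
t: 7.1
tool_pos: [0.6645, -0.2293, 0.1044]
orientation: [1.022, 1.318, -1.022]
force: [0.4, -0.1, 0.4]
opening: 0.0007
```

Call:
play_rows --plan '[{"slide":[0,0,-0.05],"roll":0,"fingers":-1},{"slide":[0,0,0],"roll":0,"fingers":-1}]'

```text
t: 7.35
tool_pos: [0.6645, -0.2293, 0.1029]
orientation: [1.022, 1.318, -1.022]
force: [-1.1, 0.2, -0.3]
opening: 0.0003
```

Call:
play_rows --plan '[{"slide":[0,0,-0.05],"roll":0,"fingers":-1},{"slide":[0,0,0],"roll":0,"fingers":-1}]'

```text
t: 7.6
tool_pos: [0.6645, -0.2293, 0.1014]
orientation: [1.022, 1.318, -1.023]
force: [-0.4, 0.2, 0.6]
opening: 0.0004
```

Call:
play_rows --plan '[{"slide":[0,0,-0.05],"roll":0,"fingers":-1},{"slide":[0,0,0],"roll":0,"fingers":-1}]'

```text
t: 7.85
tool_pos: [0.6645, -0.2293, 0.0999]
orientation: [1.022, 1.318, -1.022]
force: [-0.8, -1.0, -0.1]
opening: 0.0002
```

```bash
python3 -c "
from fit import *
tcpv('t3',half=45)"
```

```text
scene 250 235 4.444444444444445 [295.9 280. ]
top 346 131 4.444444444444445 [391.6 176.8]
t 7.85 tcp [ 0.6645 -0.2293  0.0999] jaw ang 14.38 F [-0.75 -1.02 -0.12] open 0.0002 down [-0.  0. -1.] q [-0.41  0.46  1.26  0.    1.42 -0.66]
```

```bash
python3 -c "
from fit import *
im=robot.read_camera('scene')[:,:,::-1]
z=cv2.resize(im[240:310,255:345],None,fx=8,fy=8,interpolation=2).astype(float)
b=cv2.GaussianBlur(z,(0,0),12); z=np.clip((z*2.5-b*1.5)*1.6,0,255).astype(np.uint8)
cv2.imwrite('pics/t4.png',z)"
```

Call:
play_rows --plan '[{"slide":[0,0,-0.05],"roll":0,"fingers":-1},{"slide":[0,0,0],"roll":0,"fingers":-1}]'

```text
t: 8.25
tool_pos: [0.6645, -0.2293, 0.0984]
orientation: [1.022, 1.318, -1.022]
force: [0.3, 0.2, -1.0]
opening: 0.0006
```

Call:
play_rows --plan '[{"slide":[0,0,-0.05],"roll":0,"fingers":-1},{"slide":[0,0,0],"roll":0,"fingers":-1}]'

```text
t: 8.5
tool_pos: [0.6645, -0.2293, 0.0969]
orientation: [1.022, 1.318, -1.022]
force: [0.3, -0.0, 0.8]
opening: 0.0007
```

Call:
play_rows --plan '[{"slide":[0,0,-0.05],"roll":0,"fingers":-1},{"slide":[0,0,0],"roll":0,"fingers":-1}]'

```text
t: 8.75
tool_pos: [0.6645, -0.2293, 0.0954]
orientation: [1.022, 1.318, -1.022]
force: [-0.9, -0.0, -0.2]
opening: 0.0007
```

Call:
play_rows --plan '[{"slide":[0,0,-0.05],"roll":0,"fingers":-1},{"slide":[0,0,0],"roll":0,"fingers":-1}]'

```text
t: 9.0
tool_pos: [0.6645, -0.2293, 0.0939]
orientation: [1.022, 1.318, -1.022]
force: [0.3, -0.0, -0.5]
opening: 0.0004
```

Call:
play_rows --plan '[{"slide":[0,0,-0.05],"roll":0,"fingers":-1},{"slide":[0,0,0],"roll":0,"fingers":-1}]'

```text
t: 9.25
tool_pos: [0.6645, -0.2293, 0.0925]
orientation: [1.022, 1.318, -1.022]
force: [0.2, 0.2, -0.8]
opening: 0.0004
```

Call:
play_rows --plan '[{"slide":[0,0,-0.05],"roll":0,"fingers":-1},{"slide":[0,0,0],"roll":0,"fingers":-1}]'

```text
t: 9.5
tool_pos: [0.6645, -0.2293, 0.0909]
orientation: [1.022, 1.318, -1.022]
force: [0.7, 0.3, 0.5]
opening: 0.0004
```

```bash
python3 -c "
from fit import *
tcpv('t5',half=45)
im=robot.read_camera('scene')[:,:,::-1]
z=cv2.resize(im[240:310,255:345],None,fx=8,fy=8,interpolation=2).astype(float)
b=cv2.GaussianBlur(z,(0,0),12); z=np.clip((z*2.5-b*1.5)*1.6,0,255).astype(np.uint8)
cv2.imwrite('pics/t6.png',z)"
```

```text
scene 251 236 4.444444444444445 [296.  281.8]
top 346 132 4.444444444444445 [391.1 177.3]
t 9.5 tcp [ 0.6645 -0.2293  0.0909] jaw ang 14.38 F [0.71 0.33 0.46] open 0.0004 down [-0.  0. -1.] q [-0.41  0.47  1.27  0.    1.4  -0.66]
```

```bash
python3 - <<'E'
from fit import *
def gm(n,roi):
    im=cv2.imread(f'pics/{n}0.png')[:,:,::-1].astype(int); m=((im[:,:,1]>im[:,:,0]+40)&(im[:,:,1]>im[:,:,2]+40)).astype(np.uint8)
    x0,y0,x1,y1=roi; k=np.zeros_like(m);k[y0:y1,x0:x1]=m[y0:y1,x0:x1]; return k
ms=dict(scene=gm('scene',(240,230,345,320)),top=gm('top',(350,140,425,215)))
z=np.load('p.npz');BR=z['BR'];bo=z['bo']
def fit(cams,x0,scale=1):
    def pose(v): return Ro.from_rotvec(v[3:6]).as_matrix()@BR, bo+v[:3]
    def cost(v): 
        R,o=pose(v); return sum(np.abs(render(c,R,o)-ms[c]).sum()/ms[c].sum() for c in cams)
    s=np.array(x0,float)
    for k in range(4):
        b=minimize(cost,s,method='Nelder-Mead',options=dict(initial_simplex=[s]+[s+np.eye(6)[i]*[.01,.01,.01,.06,.06,.06][i]/(k+1) for i in range(6)],maxfev=600,xatol=1e-4,fatol=1e-4)); s=b.x
    R,o=pose(s); return o.round(4),R[:,2].round(3),np.degrees(np.arctan2(R[1,0],R[0,0])).round(2),'pitch',np.degrees(np.arcsin(-R[2,0])).round(2),round(b.fun,4)
print(fit(['scene','top'],np.zeros(6)))
print(fit(['top'],np.zeros(6)))
print(fit(['scene'],np.zeros(6)))
for n,a,b in [('shelfL',[281,205.7],[341.7,237.7]),('shelfR',[219,287],[441.7,221]),('tabFL',[573,143],[62,76])]: print(n,tri([a],[b]))
E
```

```text
(array([ 0.665 , -0.2277,  0.0971]), array([0.184, 0.073, 0.98 ]), np.float64(14.5), 'pitch', np.float64(11.32), np.float64(0.1345))Traceback (most recent call last):
  File "<stdin>", line 16, in <module>
  File "<stdin>", line 13, in fit
    res = _minimize_neldermead(fun, x0, args, callback, bounds=bounds,
                               **options)
    fxr = func(xr)
    fx = function(np.copy(x), *(wrapper_args + args))
  File "<stdin>", line 10, in cost
  File "<stdin>", line 10, in <genexpr>
  File "fit.py", line 18, in render
    cv2.fillPoly(m,[np.round((proj(c,X)+.5)*4-.5).astype(np.int32)],255)
                              ~~~~^^^^^
  File "h.py", line 8, in proj
    M,d,R,t=cal(c); return cv2.projectPoints(np.atleast_2d(X).astype(float),cv2.Rodrigues(R)[0],t,M,d)[0][:,0]
            ~~~^^^
  File "h.py", line 6, in cal
    k=robot.get_calibration(c); return np.array([[k['fx'],0,k['cx']],[0,k['fy'],k['cy']],[0,0,1]]),np.array(k['distortion']),np.array(k['R']),np.array(k['t'])
ValueError: time passes only in moves, steps and waits
```

Call:
play_rows --plan '[{"slide":[0,0,-0.05],"roll":0,"fingers":-1},{"slide":[0,0,0],"roll":0,"fingers":-1}]'

```text
t: 9.9
tool_pos: [0.6645, -0.2293, 0.0894]
orientation: [1.022, 1.318, -1.023]
force: [-0.6, 0.0, -0.3]
opening: 0.0003
```

Call:
play_rows --plan '[{"slide":[0,0,-0.05],"roll":0,"fingers":-1},{"slide":[0,0,0],"roll":0,"fingers":-1}]'

```text
t: 10.15
tool_pos: [0.6645, -0.2293, 0.0879]
orientation: [1.022, 1.318, -1.023]
force: [-0.9, -0.2, -0.6]
opening: 0.0003
```

```bash
python3 - <<'E'
s=open('h.py').read()
s=s.replace("def cal(c):\n","def cal(c):\n    if c not in K: K[c]=_cal(c)\n    return K[c]\ndef _cal(c):\n")
open('h.py','w').write(s)
E
python3 -c "
from fit import *
for n,a,b in [('shelfL',[281,205.7],[341.7,237.7]),('shelfR',[219,287],[441.7,221]),('tabFL',[573,143],[62,76])]: print(n,tri([a],[b]))
print(robot.read_state())"
```

```text
shelfL (array([[ 0.48035996, -0.07403432,  0.11375032]]), array([0.00270382]))
shelfR (array([[ 0.5279274 , -0.37173324,  0.11407222]]), array([0.00166173]))
tabFL (array([[ 1.03615975,  0.85449479, -0.0198002 ]]), array([0.00419271]))
{'t': 10.15, 'q': array([-4.05126230e-01,  4.67609946e-01,  1.27427032e+00, -4.69083063e-05,
        1.40005495e+00, -6.56092648e-01]), 'dq': array([ 5.41209347e-04, -4.14458653e-04, -2.85580914e-03, -3.48401623e-05,
        1.80901933e-03,  6.20178032e-04]), 'joint_torque': array([-3.67470057e-03, -7.13724732e+01, -4.79069424e+01,  5.21076727e-02,
        2.82890262e-02,  7.05142747e-05]), 'tool_pos': array([ 0.66449078, -0.229277  ,  0.08790211]), 'orientation': array([ 1.02228847,  1.31785369, -1.02250706]), 'force': array([-0.91101867, -0.19887741, -0.56109523]), 'wrist_torque': array([-0.02392556, -0.04254696,  0.05613389]), 'opening': 0.00030522611777627985}
```

```bash
python3 -c "
from fit import *
im=robot.read_camera('scene')[:,:,::-1]
z=cv2.resize(im[255:305,270:330],None,fx=12,fy=12,interpolation=2).astype(float)
b=cv2.GaussianBlur(z,(0,0),15); z=np.clip((z*2.5-b*1.5)*1.8,0,255).astype(np.uint8)
cv2.imwrite('pics/t7.png',z)
im=robot.read_camera('top')[:,:,::-1]
z=cv2.resize(im[120:240,330:470],None,fx=5,fy=5,interpolation=2)
cv2.imwrite('pics/t8.png',z)"
```

Call:
play_rows --plan '[{"slide":[0,0,-0.05],"roll":0,"fingers":-1},{"slide":[0,0,0],"roll":0,"fingers":-1}]'

```text
t: 10.5
tool_pos: [0.6645, -0.2293, 0.0864]
orientation: [1.022, 1.318, -1.022]
force: [-0.4, -0.4, 0.6]
opening: -0.0
```

Call:
play_rows --plan '[{"slide":[0,0,-0.05],"roll":0,"fingers":-1},{"slide":[0,0,0],"roll":0,"fingers":-1}]'

```text
t: 10.75
tool_pos: [0.6646, -0.2293, 0.085]
orientation: [1.022, 1.318, -1.022]
force: [0.1, 0.3, 0.2]
opening: 0.0006
```

Call:
play_rows --plan '[{"slide":[0,0,-0.05],"roll":0,"fingers":-1},{"slide":[0,0,0],"roll":0,"fingers":-1}]'

```text
t: 11.0
tool_pos: [0.6652, -0.2295, 0.0847]
orientation: [1.023, 1.316, -1.022]
force: [-0.0, 1.3, 4.5]
opening: 0.0005
```

Call:
play_rows --plan '[{"slide":[0,0,-0.05],"roll":0,"fingers":-1},{"slide":[0,0,0],"roll":0,"fingers":-1}]'

```text
t: 11.25
tool_pos: [0.6659, -0.2297, 0.0845]
orientation: [1.023, 1.314, -1.021]
force: [-0.4, 1.2, 9.1]
opening: 0.0005
```

Call:
play_rows --plan '[{"slide":[-0.2,-0.03,0.033],"roll":0,"fingers":-1},{"slide":[-0.2,-0.03,0.033],"roll":0,"fingers":-1},{"slide":[-0.2,-0.03,0.033],"roll":0,"fingers":-1},{"slide":[-0.2,-0.03,0.033],"roll":0,"fingers":-1}]'

```text
t: 11.75
tool_pos: [0.643, -0.2334, 0.0886]
orientation: [1.023, 1.312, -1.019]
force: [4.9, 0.0, 8.5]
opening: 0.0003
```

```bash
python3 -c "
from fit import *
tcpv('t9',half=60)"
```

```text
scene 228 218 3.3333333333333335 [288.8 278.9]
top 332 124 3.3333333333333335 [392.5 184.4]
t 11.75 tcp [ 0.643  -0.2334  0.0886] jaw ang 14.39 F [4.9  0.   8.52] open 0.0003 down [ 0.006 -0.002 -1.   ] q [-0.42  0.41  1.35  0.    1.38 -0.68]
```

Call:
play_rows --plan '[{"slide":[-0.25,-0.04,0.043],"roll":0,"fingers":-1},{"slide":[-0.25,-0.04,0.043],"roll":0,"fingers":-1},{"slide":[-0.25,-0.04,0.043],"roll":0,"fingers":-1},{"slide":[-0.25,-0.04,0.043],"roll":0,"fingers":-1},{"slide":[-0.25,-0.04,0.043],"roll":0,"fingers":-1},{"slide":[-0.25,-0.04,0.043],"roll":0,"fingers":-1}]'

```text
t: 12.6
tool_pos: [0.5981, -0.2407, 0.0965]
orientation: [1.023, 1.311, -1.019]
force: [4.8, 0.8, 8.5]
opening: 0.0004
```

Call:
play_rows --plan '[{"slide":[-0.25,-0.04,0.043],"roll":0,"fingers":-1},{"slide":[-0.25,-0.04,0.043],"roll":0,"fingers":-1},{"slide":[-0.25,-0.04,0.043],"roll":0,"fingers":-1},{"slide":[0,0,0],"roll":0,"fingers":-1}]'

```text
t: 13.1
tool_pos: [0.5751, -0.2446, 0.1006]
orientation: [1.023, 1.312, -1.02]
force: [0.4, 0.5, 11.6]
opening: 0.0005
```

```bash
python3 -c "
from fit import *
tcpv('t10',half=60)"
```

```text
scene 206 205 3.3333333333333335 [266.2 265.8]
top 337 145 3.3333333333333335 [397.4 205.9]
t 13.1 tcp [ 0.5751 -0.2446  0.1006] jaw ang 14.37 F [ 0.42  0.47 11.58] open 0.0005 down [ 0.005 -0.002 -1.   ] q [-0.48  0.25  1.52  0.    1.36 -0.74]
```

Call:
play_rows --plan '[{"slide":[-0.25,-0.04,0.046],"roll":0,"fingers":-1},{"slide":[-0.25,-0.04,0.046],"roll":0,"fingers":-1},{"slide":[-0.25,-0.04,0.046],"roll":0,"fingers":-1},{"slide":[-0.25,-0.04,0.046],"roll":0,"fingers":-1},{"slide":[0,0,0],"roll":0,"fingers":-1},{"slide":[0,0,0.3],"roll":0,"fingers":-1},{"slide":[0,0,0.8],"roll":0,"fingers":-0.6},{"slide":[0.4,0,1],"roll":0,"fingers":-0.2},{"slide":[0.8,0.2,1],"roll":0,"fingers":0},{"slide":[0.8,0.2,0.3],"roll":0,"fingers":0}]'

```text
t: 14.45
tool_pos: [0.6046, -0.237, 0.2082]
orientation: [1.023, 1.314, -1.022]
force: [0.4, -1.6, -0.1]
opening: 0.0357
```

```bash
python3 -c "
from fit import *
tcpv('t11',half=85)"
```

```text
scene 189 161 2.3529411764705883 [274. 247.]
top 315 105 2.3529411764705883 [400.7 190.6]
t 14.45 tcp [ 0.6046 -0.237   0.2082] jaw ang 14.35 F [ 0.37 -1.57 -0.11] open 0.0357 down [ 0.003 -0.002 -1.   ] q [-0.45  0.25  1.32 -0.    1.57 -0.7 ]
```

Call:
play_rows --plan '[{"slide":[0,1,0.8],"roll":0,"fingers":0},{"slide":[0,1,0.8],"roll":0,"fingers":0},{"slide":[0,1,0.8],"roll":0,"fingers":0},{"slide":[0,1,0.5],"roll":0,"fingers":0},{"slide":[0,1,0],"roll":0,"fingers":0},{"slide":[0,1,0],"roll":0,"fingers":0},{"slide":[0,1,0],"roll":0,"fingers":0}]'

```text
t: 15.42
tool_pos: [0.602, -0.026, 0.2911]
orientation: [1.022, 1.319, -1.024]
force: [0.2, 0.1, -0.4]
opening: 0.0463
```

```bash
python3 -c "
from fit import *
ims=[]
for c in ('scene','top'):
    im=robot.read_camera(c)[:,:,::-1]; cv2.imwrite(f'pics/{c}1.png',im)
    ims.append(im[190:340,180:380] if c=='scene' else im[120:270,310:510])
cv2.imwrite('pics/t12.png',cv2.resize(np.hstack(ims),(800,300),interpolation=2))"
python3 - <<'E'
from fit import *
s=robot.read_state();p=s['tool_pos'];R=Ro.from_rotvec(s['orientation']).as_matrix();o=s['opening']/2
ims=[]
for c in('scene','top'):
    im=cv2.imread(f'pics/{c}1.png')
    q0=proj(c,p)[0]; x0,y0=(q0-[40,60]).astype(int); k=5
    z=cv2.resize(im[y0:y0+80,x0:x0+80],(400,400),interpolation=2)
    for dz,col in((0,(0,0,255)),(.029,(255,255,0))):
        pts=[p+[0,0,dz]+R@np.array([0,sg*b,w]) for sg in(1,-1) for b in (o,o+.0175) for w in (-.0075,.0075)]
        for u in proj(c,pts): cv2.circle(z,tuple(((u-[x0,y0]+.5)*k).astype(int)),2,col,-1)
        pts=[p+[0,0,dz]+R@np.array([-.084,a*.094,b*.0375]) for a,b in((1,1),(1,-1),(-1,-1),(-1,1))]
        cv2.polylines(z,[((proj(c,pts)-[x0,y0]+.5)*k).astype(int)],True,col,1)
    ims.append(z)
cv2.imwrite('pics/t13.png',np.hstack(ims))
E
cat >> fit.py <<'E'
def gmf(n,roi):
    im=cv2.imread(n)[:,:,::-1].astype(int); m=((im[:,:,1]>im[:,:,0]+40)&(im[:,:,1]>im[:,:,2]+40)).astype(np.uint8)
    x0,y0,x1,y1=roi; k=np.zeros_like(m);k[y0:y1,x0:x1]=m[y0:y1,x0:x1]; return k
def fitm(SR,so,ms,x0):
    def pose(v): return SR@Rz(v[2]),so+SR@np.array([v[0],v[1],0])
    def cost(v):
        R,o=pose(v); return sum(np.abs(render(c,R,o)-m).sum()/m.sum() for c,m in ms.items())
    s=np.array(x0); b=None
    for k in range(3):
        b=minimize(cost,s,method='Nelder-Mead',options=dict(initial_simplex=[s]+[s+np.eye(3)[i]*[.01,.01,.08][i]/(k+1) for i in range(3)],xatol=1e-4,fatol=1e-4)); s=b.x
    return s,b.fun,pose(s)
E
python3 - <<'E'
from fit import *
yaw=np.radians(9.08);SR=shelfR(yaw)
for nm,so in [('h2 top',np.array([.5022,-.2213,.13])),('h1 tri',np.array([.5041,-.2229,.114]))]:
  for cams in (['top'],['scene','top']):
    ms={c:gmf(f'pics/{c}1.png',dict(scene=(210,225,300,292),top=(370,170,430,260))[c]) for c in cams}
    v,f,(BR,bo)=fitm(SR,so,ms,[.035,-.03,.09])
    print(nm,cams,v.round(4),round(f,3),'edge shelf x',(v[0]-.095*np.cos(v[2])).round(4),'yaw',np.degrees(yaw+v[2]).round(2))
    for x,y in [(-95,0),(-65,0),(-40,8)]: print('   ',(x,y),(bo+BR@np.array([x/1e3,y/1e3,.004])).round(4))
E
```

```text
h2 top ['top'] [ 0.039  -0.0311  0.0943] 0.047 edge shelf x -0.0555 yaw 14.48
    (-95, 0) [ 0.4552 -0.2693  0.1436]
    (-65, 0) [ 0.4838 -0.2619  0.1384]
    (-40, 8) [ 0.5056 -0.248   0.1342]
h2 top ['scene', 'top'] [ 0.0388 -0.0331  0.0971] 0.162 edge shelf x -0.0557 yaw 14.64
    (-95, 0) [ 0.4554 -0.2716  0.1436]
    (-65, 0) [ 0.484  -0.2641  0.1384]
    (-40, 8) [ 0.5058 -0.2501  0.1342]
h1 tri ['top'] [ 0.0386 -0.0324  0.0922] 0.041 edge shelf x -0.056 yaw 14.36
    (-95, 0) [ 0.4569 -0.2722  0.1277]
    (-65, 0) [ 0.4855 -0.2648  0.1225]
    (-40, 8) [ 0.5073 -0.2509  0.1183]
h1 tri ['scene', 'top'] [ 0.0343 -0.0305  0.101 ] 0.255 edge shelf x -0.0602 yaw 14.87
    (-95, 0) [ 0.4525 -0.2717  0.1284]
    (-65, 0) [ 0.4811 -0.2641  0.1232]
    (-40, 8) [ 0.5028 -0.25    0.119 ]
```

Call:
play_rows --plan '[{"slide":[-0.55,-0.97,0],"roll":0,"fingers":0.29},{"slide":[-0.55,-0.97,0],"roll":0,"fingers":0.29},{"slide":[-0.55,-0.97,-0.5],"roll":0,"fingers":0.29},{"slide":[-0.55,-0.97,-0.9],"roll":0,"fingers":0.29},{"slide":[-0.55,-0.97,-0.95],"roll":0,"fingers":0.29},{"slide":[-0.55,-0.97,-0.95],"roll":0,"fingers":0.29},{"slide":[-0.55,-0.97,-0.95],"roll":0,"fingers":0.29},{"slide":[-0.55,-0.97,-0.95],"roll":0,"fingers":0.29},{"slide":[0,0,0],"roll":0,"fingers":0.29}]'

```text
t: 16.65
tool_pos: [0.4671, -0.2603, 0.1326]
orientation: [1.025, 1.323, -1.027]
force: [0.4, 0.9, 0.0]
opening: 0.0599
```

```bash
cat >> fit.py <<'E'
def view(name,c='scene',roi=(190,215,310,300),k=6,en=True):
    im=robot.read_camera(c)[:,:,::-1]; cv2.imwrite(f'pics/{name}_full.png',im)
    x0,y0,x1,y1=roi
    z=cv2.resize(im[y0:y1,x0:x1],None,fx=k,fy=k,interpolation=2).astype(float)
    if en: b=cv2.GaussianBlur(z,(0,0),9); z=np.clip((z*2.5-b*1.5)*1.6,0,255)
    cv2.imwrite(f'pics/{name}.png',z.astype(np.uint8))
    s=robot.read_state();a=Ro.from_rotvec(s['orientation']).as_matrix()[:,1]
    print('t',round(s['t'],2),'tcp',s['tool_pos'].round(4),'jaw',np.degrees(np.arctan2(a[1],a[0])).round(2),'F',s['force'].round(2),'open',round(s['opening'],4))
E
python3 -c "
from fit import *
view('v1')"
```

```text
t 16.7 tcp [ 0.4689 -0.2599  0.1345] jaw 14.22 F [0.11 0.11 0.75] open 0.06
```

Call:
play_rows --plan '[{"slide":[0,0,-0.3],"roll":0,"fingers":0.29},{"slide":[0,0,-0.3],"roll":0,"fingers":0.29},{"slide":[0,0,0],"roll":0,"fingers":0.29}]'

```text
t: 17.08
tool_pos: [0.471, -0.2585, 0.1174]
orientation: [1.022, 1.319, -1.022]
force: [0.0, 0.3, -0.1]
opening: 0.0599
```

```bash
python3 -c "
from fit import *
view('v2',roi=(200,225,280,285),k=9)
view('v2t','top',roi=(350,190,450,265),k=7,en=False)
# B and A tip quads predicted in board coords via scene-only fit
yaw=np.radians(9.08);SR=shelfR(yaw)
v,f,(BR,bo)=fitm(SR,np.array([.5041,-.2229,.114]),{'scene':gmf('pics/scene1.png',(210,225,300,292))},[.035,-.03,.09]);print(v,f)
np.savez('sb.npz',BR=BR,bo=bo)
im=cv2.imread('pics/v2_full.png');x0,y0,k=200,225,9
z=cv2.imread('pics/v2.png')
P2=np.c_[P,np.full(len(P),.008)]@BR.T+bo
cv2.polylines(z,[((proj('scene',P2)-[x0,y0]+.5)*k).astype(int)],True,(255,0,0),1)
q=np.array([[-49,.5],[-49,15.5],[-31.5,15.5],[-31.5,.5]])/1e3
cv2.polylines(z,[((proj('scene',np.c_[q,np.full(4,.008)]@BR.T+bo)-[x0,y0]+.5)*k).astype(int)],True,(0,0,255),1)
cv2.imwrite('pics/v2.png',z)
"
```

```text
t 17.12 tcp [ 0.4712 -0.2587  0.1179] jaw 14.44 F [-0.76 -0.62 -0.18] open 0.06
t 17.18 tcp [ 0.4714 -0.2589  0.1183] jaw 14.43 F [ 0.88  0.14 -0.88] open 0.0601
[ 0.03044301 -0.02666436  0.10163049] 0.0636647710443694
```

Call:
play_rows --plan '[{"slide":[-0.14,0.14,0],"roll":0,"fingers":0.29},{"slide":[0,0,-0.1],"roll":0,"fingers":0.29},{"slide":[0,0,0],"roll":0,"fingers":0.29}]'

```text
t: 17.55
tool_pos: [0.4668, -0.255, 0.115]
orientation: [1.022, 1.318, -1.022]
force: [-0.0, -0.1, -0.1]
opening: 0.0599
```

```bash
cat >> fit.py <<'E'
def ov(name,q,roi=(200,225,280,285),k=9,sb='sb.npz',en=True):
    view(name,roi=roi,k=k,en=en); d=np.load(sb);BR,bo=d['BR'],d['bo']; z=cv2.imread(f'pics/{name}.png'); o=np.array(roi[:2])
    cv2.polylines(z,[((proj('scene',np.c_[P,np.full(len(P),.008)]@BR.T+bo)-o+.5)*k).astype(int)],True,(255,0,0),1)
    if q is not None: cv2.polylines(z,[((proj('scene',np.c_[np.array(q)/1e3,np.full(4,.008)]@BR.T+bo)-o+.5)*k).astype(int)],True,(0,0,255),1)
    cv2.imwrite(f'pics/{name}.png',z)
E
python3 -c "
from fit import *
ov('v3',[[-49,.5],[-49,15.5],[-31.5,15.5],[-31.5,.5]],en=False)"
```

```text
t 17.6 tcp [ 0.4668 -0.2551  0.1152] jaw 14.38 F [ 0.75 -0.7   0.34] open 0.0599
```

Call:
play_rows --plan '[{"slide":[0,0,-0.1],"roll":0,"fingers":0.29},{"slide":[0,0,0],"roll":0,"fingers":0.29}]'

```text
t: 17.85
tool_pos: [0.4667, -0.2551, 0.1118]
orientation: [1.023, 1.318, -1.023]
force: [-0.5, -0.2, -0.2]
opening: 0.0598
```

Call:
play_rows --plan '[{"slide":[0,0,-0.07],"roll":0,"fingers":0.29},{"slide":[0,0,0],"roll":0,"fingers":0.29}]'

```text
t: 18.1
tool_pos: [0.4668, -0.255, 0.1099]
orientation: [1.022, 1.318, -1.022]
force: [0.5, 0.9, -0.3]
opening: 0.06
```

Call:
play_rows --plan '[{"slide":[0,0,-0.07],"roll":0,"fingers":0.29},{"slide":[0,0,0],"roll":0,"fingers":0.29}]'

```text
t: 18.35
tool_pos: [0.4668, -0.2551, 0.1078]
orientation: [1.022, 1.318, -1.022]
force: [-0.5, 1.0, 0.9]
opening: 0.0603
```

Call:
play_rows --plan '[{"slide":[0,0,-0.07],"roll":0,"fingers":0.29},{"slide":[0,0,0],"roll":0,"fingers":0.29}]'

```text
t: 18.6
tool_pos: [0.4668, -0.2551, 0.1057]
orientation: [1.022, 1.318, -1.022]
force: [-0.1, 0.1, 0.6]
opening: 0.0597
```

```bash
python3 -c "
from fit import *
ov('v4',[[-49,.5],[-49,15.5],[-31.5,15.5],[-31.5,.5]])"
```

```text
t 18.65 tcp [ 0.4669 -0.2551  0.1058] jaw 14.38 F [ 0.38 -0.38 -0.89] open 0.0601
```

Call:
play_rows --plan '[{"slide":[0,0,-0.07],"roll":0,"fingers":0.29},{"slide":[0,0,0],"roll":0,"fingers":0.29}]'

```text
t: 18.9
tool_pos: [0.4668, -0.2551, 0.1036]
orientation: [1.022, 1.318, -1.022]
force: [0.5, -0.1, -0.5]
opening: 0.0604
```

Call:
play_rows --plan '[{"slide":[0,0,-0.05],"roll":0,"fingers":0.29},{"slide":[0,0,0],"roll":0,"fingers":0.29}]'

```text
t: 19.15
tool_pos: [0.4668, -0.2551, 0.1022]
orientation: [1.022, 1.318, -1.022]
force: [0.7, 0.3, -0.1]
opening: 0.0598
```

Call:
play_rows --plan '[{"slide":[0,0,-0.05],"roll":0,"fingers":0.29},{"slide":[0,0,0],"roll":0,"fingers":0.29}]'

```text
t: 19.4
tool_pos: [0.4668, -0.2551, 0.1007]
orientation: [1.022, 1.318, -1.022]
force: [-0.1, -0.2, 0.7]
opening: 0.0601
```

Call:
play_rows --plan '[{"slide":[0.03,-0.11,0],"roll":0,"fingers":0.29},{"slide":[0.03,-0.11,0],"roll":0,"fingers":0.29},{"slide":[0.03,-0.11,0],"roll":0,"fingers":0.29},{"slide":[0,0,0],"roll":0,"fingers":0.29}]'

```text
t: 19.9
tool_pos: [0.4697, -0.2654, 0.1008]
orientation: [1.023, 1.317, -1.023]
force: [-0.1, 0.4, 0.4]
opening: 0.0602
```

```bash
python3 -c "
from fit import *
ov('v5',[[-49,.5],[-49,15.5],[-31.5,15.5],[-31.5,.5]])"
```

```text
t 19.95 tcp [ 0.4696 -0.2652  0.1008] jaw 14.37 F [0.2  0.1  0.09] open 0.0599
```

Call:
play_rows --plan '[{"slide":[0.02,-0.08,0],"roll":0,"fingers":0.29},{"slide":[0.02,-0.08,0],"roll":0,"fingers":0.29},{"slide":[0,0,0],"roll":0,"fingers":0.29}]'

```text
t: 20.32
tool_pos: [0.4708, -0.27, 0.1008]
orientation: [1.022, 1.317, -1.023]
force: [-0.3, 0.1, -0.2]
opening: 0.06
```

```bash
python3 -c "
from fit import *
ov('v6',[[-49,.5],[-49,15.5],[-31.5,15.5],[-31.5,.5]])"
```

```text
t 20.38 tcp [ 0.4708 -0.2699  0.1008] jaw 14.37 F [ 0.03  0.63 -0.82] open 0.0597
```

Call:
play_rows --plan '[{"slide":[0,0,0],"roll":0,"fingers":-0.1},{"slide":[0,0,0],"roll":0,"fingers":-0.2},{"slide":[0,0,0],"roll":0,"fingers":-1},{"slide":[0,0,0],"roll":0,"fingers":-1},{"slide":[0,0,0],"roll":0,"fingers":-1}]' --squeeze 8

```text
t: 21.0
tool_pos: [0.4709, -0.2699, 0.101]
orientation: [1.022, 1.317, -1.022]
force: [0.1, -0.6, 0.8]
opening: 0.0392
```

```bash
python3 -c "
from fit import *
ov('v7',None)"
```

```text
t 21.05 tcp [ 0.471  -0.2699  0.101 ] jaw 14.38 F [0.56 0.07 0.41] open 0.0392
```

Call:
play_rows --plan '[{"slide":[0,0,0],"roll":0,"fingers":-1},{"slide":[0,0,0],"roll":0,"fingers":-1}]'

```text
t: 21.3
tool_pos: [0.471, -0.2699, 0.101]
orientation: [1.022, 1.317, -1.022]
force: [2.1, -0.6, 1.1]
opening: 0.0396
```

```bash
python3 -c "
from fit import *
ov('v8',None,roi=(190,225,270,285))
view('v8t','top',roi=(350,190,450,265),k=7,en=False)"
```

```text
t 21.35 tcp [ 0.471  -0.2699  0.101 ] jaw 14.38 F [ 1.39 -0.22  1.14] open 0.0396
t 21.4 tcp [ 0.4709 -0.2699  0.1009] jaw 14.38 F [1.28 1.13 2.05] open 0.0392
```

Call:
play_rows --plan '[{"slide":[0,0,0],"roll":0,"fingers":-0.05},{"slide":[0,0,0],"roll":0.44,"fingers":-0.05},{"slide":[0,0,0],"roll":0,"fingers":-0.2},{"slide":[0,0,0],"roll":0,"fingers":-1},{"slide":[0,0,0],"roll":0,"fingers":-1},{"slide":[0,0,0],"roll":0,"fingers":-1}]' --squeeze 10

```text
t: 22.15
tool_pos: [0.4707, -0.2698, 0.1007]
orientation: [0.976, 1.341, -0.976]
force: [0.4, -0.0, 0.4]
opening: 0.0399
```

```bash
python3 -c "
from fit import *
ov('v9',None,roi=(190,225,270,285))
view('v9t','top',roi=(350,190,450,265),k=7,en=False)"
```

```text
t 22.2 tcp [ 0.4707 -0.2698  0.1007] jaw 17.88 F [-0.27 -0.56  0.15] open 0.0397
t 22.25 tcp [ 0.4707 -0.2698  0.1007] jaw 17.89 F [-0.57  0.32 -0.83] open 0.0395
```

Call:
play_rows --plan '[{"slide":[0,0,0],"roll":0,"fingers":-0.03},{"slide":[0.025,-0.08,0],"roll":0,"fingers":-0.03},{"slide":[0.025,-0.08,0],"roll":0,"fingers":-0.03},{"slide":[0,0,0],"roll":0,"fingers":-0.1},{"slide":[0,0,0],"roll":0,"fingers":-1},{"slide":[0,0,0],"roll":0,"fingers":-1},{"slide":[0,0,0],"roll":0,"fingers":-1}]' --squeeze 10

```text
t: 23.12
tool_pos: [0.4723, -0.2746, 0.1008]
orientation: [0.976, 1.341, -0.976]
force: [-0.0, -0.1, 1.0]
opening: 0.0365
```

```bash
python3 -c "
from fit import *
ov('v10',None,roi=(190,225,270,285))
view('v10t','top',roi=(350,190,450,265),k=7,en=False)"
```

```text
t 23.18 tcp [ 0.4723 -0.2746  0.1008] jaw 17.9 F [ 0.06  0.22 -0.33] open 0.0366
t 23.23 tcp [ 0.4723 -0.2747  0.1009] jaw 17.9 F [-0.63 -1.33  0.18] open 0.0365
```

Call:
play_rows --plan '[{"slide":[0,0,0],"roll":0,"fingers":-0.15},{"slide":[0,0,0],"roll":0.35,"fingers":-0.15},{"slide":[0,0,0],"roll":0,"fingers":-1},{"slide":[0,0,0],"roll":0,"fingers":-1},{"slide":[0,0,0],"roll":0,"fingers":-1}]' --squeeze 12

```text
t: 23.85
tool_pos: [0.4723, -0.2745, 0.1008]
orientation: [0.94, 1.359, -0.939]
force: [0.2, 0.9, 0.4]
opening: 0.0359
```

```bash
python3 -c "
from fit import *
ov('v11',None,roi=(190,225,270,285))
view('v11t','top',roi=(350,190,450,265),k=7,en=False)"
```

```text
t 23.9 tcp [ 0.4723 -0.2746  0.1008] jaw 20.68 F [-0.39  0.7   0.53] open 0.0363
t 23.95 tcp [ 0.4723 -0.2746  0.1008] jaw 20.68 F [0.3  0.32 0.17] open 0.0363
```

Call:
play_rows --plan '[{"slide":[0,0,0.2],"roll":0,"fingers":-1},{"slide":[0,0,0.3],"roll":0,"fingers":-1},{"slide":[0,0,0.3],"roll":0,"fingers":-1},{"slide":[0,0,0.2],"roll":0,"fingers":-1},{"slide":[0,0,0],"roll":0,"fingers":-1}]' --squeeze 8

```text
t: 24.58
tool_pos: [0.4728, -0.275, 0.1317]
orientation: [0.939, 1.357, -0.939]
force: [0.6, -0.3, -2.1]
opening: 0.0362
```

```bash
python3 -c "
from fit import *
view('v12',roi=(180,190,320,300),k=5)"
```

```text
t 24.62 tcp [ 0.4725 -0.2748  0.1311] jaw 20.7 F [-0.1  -1.66 -1.38] open 0.0362
```

Call:
play_rows --plan '[{"slide":[0,0,0],"roll":0,"fingers":-1},{"slide":[0,0,0],"roll":0,"fingers":-1},{"slide":[0,0,0],"roll":0,"fingers":-1}]' --squeeze 4

```text
t: 25.0
tool_pos: [0.4723, -0.2745, 0.1306]
orientation: [0.939, 1.359, -0.939]
force: [0.3, 0.3, -0.3]
opening: 0.0341
```

```bash
python3 -c "
from fit import *
view('v13',roi=(180,190,320,300),k=5)"
```

```text
t 25.05 tcp [ 0.4724 -0.2746  0.1308] jaw 20.7 F [ 0.49  1.32 -0.66] open 0.0343
```

Call:
play_rows --plan '[{"slide":[0.05,0.02,0.2],"roll":0,"fingers":-1},{"slide":[0.05,0.02,0.25],"roll":0,"fingers":-1},{"slide":[0.05,0.02,0.25],"roll":0,"fingers":-1},{"slide":[0.05,0.02,0.25],"roll":0,"fingers":-1},{"slide":[0.05,0.02,0.25],"roll":0,"fingers":-1},{"slide":[0,0,0],"roll":0,"fingers":-1}]' --squeeze 4

```text
t: 25.8
tool_pos: [0.4804, -0.2719, 0.1678]
orientation: [0.939, 1.357, -0.939]
force: [-0.6, -0.3, -0.7]
opening: 0.0289
```

```bash
python3 -c "
from fit import *
view('v14',roi=(180,170,320,290),k=5)"
```

```text
t 25.85 tcp [ 0.4802 -0.2718  0.1673] jaw 20.7 F [0.88 0.3  0.22] open 0.0287
```

Call:
play_rows --plan '[{"slide":[0.1,0.03,0.25],"roll":0,"fingers":-1},{"slide":[0.1,0.03,0.25],"roll":0,"fingers":-1},{"slide":[0.1,0.03,0.25],"roll":0,"fingers":-1},{"slide":[0.1,0.03,0.25],"roll":0,"fingers":-1},{"slide":[0.1,0.03,0.25],"roll":0,"fingers":-1},{"slide":[0,0,0],"roll":0,"fingers":-1}]' --squeeze 5

```text
t: 26.6
tool_pos: [0.4955, -0.2673, 0.2053]
orientation: [0.939, 1.357, -0.939]
force: [0.5, -0.7, -1.1]
opening: 0.0278
```

```bash
python3 -c "
from fit import *
view('v15',roi=(180,150,320,270),k=5)"
```

```text
t 26.65 tcp [ 0.4951 -0.2672  0.2047] jaw 20.71 F [-0.11  0.82 -3.3 ] open 0.0277
```

Call:
play_rows --plan '[{"slide":[0,0,0],"roll":0,"fingers":-1},{"slide":[0,0,0],"roll":0,"fingers":-1},{"slide":[0,0,0],"roll":0,"fingers":-1}]' --squeeze 3.5

```text
t: 27.02
tool_pos: [0.4946, -0.2671, 0.2041]
orientation: [0.939, 1.359, -0.939]
force: [-0.1, 0.1, -1.1]
opening: 0.0278
```

```bash
python3 -c "
from fit import *
view('v16',roi=(180,170,320,290),k=5)"
```

```text
t 27.07 tcp [ 0.4947 -0.2671  0.2042] jaw 20.69 F [-0.3  -0.35 -2.01] open 0.0274
```

Call:
play_rows --plan '[{"slide":[0.9,0.3,0.3],"roll":0,"fingers":-1},{"slide":[0.9,0.3,0],"roll":0,"fingers":-1},{"slide":[0,0,0],"roll":0,"fingers":-1}]' --squeeze 3.5

```text
t: 27.45
tool_pos: [0.5499, -0.2484, 0.2131]
orientation: [0.938, 1.359, -0.938]
force: [0.8, -0.1, -2.0]
opening: 0.0268
```

```bash
python3 -c "
from fit import *
view('v17',roi=(190,160,330,280),k=5)"
```

```text
t 27.5 tcp [ 0.5489 -0.2488  0.2129] jaw 20.76 F [-0.6  -0.34 -2.54] open 0.0267
```

Call:
play_rows --plan '[{"slide":[0.9,0.15,-0.2],"roll":-0.6,"fingers":-1},{"slide":[0.9,0.15,-0.4],"roll":-0.6,"fingers":-1},{"slide":[0.6,0.1,-0.4],"roll":-0.5,"fingers":-1},{"slide":[0,0,0],"roll":0,"fingers":-1}]' --squeeze 4

```text
t: 28.0
tool_pos: [0.6198, -0.2369, 0.1814]
orientation: [1.117, 1.269, -1.118]
force: [0.2, 0.1, -2.4]
opening: 0.0262
```

```bash
python3 -c "
from fit import *
view('v18',roi=(210,170,350,290),k=5)"
```

```text
t 28.05 tcp [ 0.6197 -0.2373  0.1824] jaw 7.18 F [-0.49 -0.39 -1.2 ] open 0.0262
```

Call:
play_rows --plan '[{"slide":[0.5,0.08,-0.07],"roll":0,"fingers":-1},{"slide":[0.5,0.08,-0.07],"roll":0,"fingers":-1},{"slide":[0.4,0.06,0.05],"roll":0,"fingers":-1},{"slide":[0.4,0.06,0.15],"roll":0,"fingers":-1},{"slide":[0.4,0.06,0.2],"roll":0,"fingers":-1}]' --squeeze 4

```text
t: 28.68
tool_pos: [0.6862, -0.2278, 0.1923]
orientation: [1.117, 1.265, -1.117]
force: [0.6, -0.6, -1.4]
opening: 0.0258
```

```bash
python3 -c "
from fit import *
view('v19',roi=(220,170,360,290),k=5)"
```

```text
t 28.73 tcp [ 0.6877 -0.2274  0.1934] jaw 7.17 F [-0.61 -0.25 -1.08] open 0.0257
```

```bash
python3 -c "
from fit import *
view('v20',roi=(260,220,400,330),k=5)
view('v20t','top',roi=(330,110,470,210),k=5,en=False)"
```

```text
t 28.77 tcp [ 0.6872 -0.2276  0.193 ] jaw 7.16 F [-0.13 -0.34 -2.52] open 0.0259
t 28.82 tcp [ 0.6866 -0.2276  0.1924] jaw 7.14 F [ 0.16 -0.32 -1.51] open 0.0262
```

Call:
play_rows --plan '[{"slide":[-0.9,-0.14,0],"roll":0,"fingers":-1},{"slide":[-0.9,-0.14,-0.4],"roll":0,"fingers":-1},{"slide":[0,0,-0.5],"roll":0,"fingers":-1},{"slide":[0,0,0],"roll":0,"fingers":-1}]' --squeeze 4

```text
t: 29.32
tool_pos: [0.6319, -0.2353, 0.1628]
orientation: [1.118, 1.267, -1.118]
force: [0.5, -1.1, -2.4]
opening: 0.0255
```

```bash
python3 -c "
from fit import *
view('v21',roi=(230,210,370,320),k=5)
view('v21t','top',roi=(330,110,470,210),k=5,en=False)"
```

```text
t 29.38 tcp [ 0.6326 -0.2353  0.1637] jaw 7.1 F [-0.89 -0.91 -2.41] open 0.0253
t 29.43 tcp [ 0.6331 -0.2353  0.1643] jaw 7.12 F [-0.28 -0.08 -2.3 ] open 0.0255
```

Call:
play_rows --plan '[{"slide":[0.3,0.05,-0.25],"roll":0,"fingers":-1},{"slide":[0.4,0.06,-0.2],"roll":0,"fingers":-1},{"slide":[0.4,0.06,-0.07],"roll":0,"fingers":-1},{"slide":[0.4,0.06,0.1],"roll":0,"fingers":-1},{"slide":[0.4,0.06,0.15],"roll":0,"fingers":-1}]' --squeeze 4

```text
t: 30.05
tool_pos: [0.6912, -0.2279, 0.1578]
orientation: [1.117, 1.262, -1.118]
force: [-2.8, -2.4, 6.2]
opening: 0.0216
```

```bash
python3 -c "
from fit import *
view('v22',roi=(240,210,380,320),k=5)
view('v22t','top',roi=(330,110,470,210),k=5,en=False)"
```

```text
t 30.1 tcp [ 0.6928 -0.2272  0.1584] jaw 7.1 F [-2.54 -1.99  6.82] open 0.0206
t 30.15 tcp [ 0.6925 -0.2272  0.1581] jaw 7.12 F [-2.77 -2.14  7.5 ] open 0.0203
```

Call:
play_rows --plan '[{"slide":[0.2,0.03,0.35],"roll":0,"fingers":-1},{"slide":[0.3,0.05,0.2],"roll":0,"fingers":-1},{"slide":[0.3,0.05,0.15],"roll":0,"fingers":-1}]' --squeeze 4

```text
t: 30.52
tool_pos: [0.7146, -0.2221, 0.1768]
orientation: [1.117, 1.266, -1.117]
force: [-0.1, 0.7, -2.0]
opening: 0.015
```

```bash
python3 -c "
from fit import *
view('v23',roi=(240,210,380,320),k=5)"
```

```text
t 30.57 tcp [ 0.7156 -0.2217  0.1773] jaw 7.15 F [ 0.1   0.01 -1.75] open 0.0154
```

Call:
play_rows --plan '[{"slide":[0,0,0.1],"roll":0,"fingers":-1},{"slide":[0,0,0.3],"roll":0,"fingers":-1},{"slide":[-0.3,0,0.6],"roll":0,"fingers":-1},{"slide":[-0.5,0,0.8],"roll":0,"fingers":-1},{"slide":[-0.5,0,0.8],"roll":0,"fingers":-1}]' --squeeze 15

```text
t: 31.2
tool_pos: [0.674, -0.2229, 0.2575]
orientation: [1.118, 1.264, -1.117]
force: [-0.1, 0.1, -2.2]
opening: 0.0143
```

```bash
python3 -c "
from fit import *
view('v24',roi=(220,170,380,290),k=5)
view('v24t','top',roi=(330,110,470,210),k=5,en=False)"
```

```text
t 31.25 tcp [ 0.674  -0.2238  0.2626] jaw 7.06 F [ 0.62 -0.85  2.67] open 0.0145
t 31.3 tcp [ 0.6753 -0.2238  0.2616] jaw 7.06 F [ 0.59 -0.63  0.35] open 0.0143
```

```bash
python3 -c "
import cv2,numpy as np
im=cv2.imread('pics/v24_full.png')[215:295,270:350]
a=cv2.resize(im,None,fx=9,fy=9,interpolation=cv2.INTER_CUBIC).astype(float)
a=255*(np.clip(a/170,0,1))**.6
cv2.imwrite('pics/z24.png',np.clip(a,0,255).astype(np.uint8)[:600])"
python3 -c "
from fit import *
view('v25',roi=(270,215,350,305),k=8)
"
```

```text
t 31.35 tcp [ 0.6754 -0.2235  0.2591] jaw 7.06 F [-0.12 -0.28 -2.32] open 0.0145
```

Call:
play_rows --plan '[{"slide":[0.5,0.07,-0.5],"roll":0.1,"fingers":-1},{"slide":[0.5,0.07,-0.7],"roll":0.1,"fingers":-1},{"slide":[0.5,0.07,-0.7],"roll":0,"fingers":-1},{"slide":[0.1,0,-0.4],"roll":0,"fingers":-1},{"slide":[0,0,0],"roll":0,"fingers":-1}]' --squeeze 15

```text
t: 31.98
tool_pos: [0.7218, -0.2161, 0.1836]
orientation: [1.096, 1.281, -1.098]
force: [0.9, -0.3, -2.3]
opening: 0.0142
```

```bash
python3 -c "
from fit import *
view('v26',roi=(270,215,370,315),k=6)
"
```

```text
t 32.02 tcp [ 0.7222 -0.2164  0.1854] jaw 8.7 F [ 0.43 -1.12 -1.81] open 0.0142
```

Call:
play_rows --plan '[{"slide":[0,0,-0.15],"roll":0,"fingers":-1},{"slide":[0,0,-0.15],"roll":0,"fingers":-1},{"slide":[0,0,0],"roll":0,"fingers":-1}]'

```text
t: 32.4
tool_pos: [0.7225, -0.2165, 0.1768]
orientation: [1.097, 1.277, -1.097]
force: [-0.1, 0.8, -2.2]
opening: 0.0144
```

Call:
play_rows --plan '[{"slide":[0,0,-0.1],"roll":0,"fingers":-1},{"slide":[0,0,-0.1],"roll":0,"fingers":-1},{"slide":[0,0,0],"roll":0,"fingers":-1}]'

```text
t: 32.78
tool_pos: [0.723, -0.2164, 0.1711]
orientation: [1.097, 1.277, -1.096]
force: [-0.0, -0.2, -1.9]
opening: 0.0139
```

Call:
play_rows --plan '[{"slide":[0,0,-0.12],"roll":0,"fingers":-1},{"slide":[0,0,-0.12],"roll":0,"fingers":-1},{"slide":[0,0,0],"roll":0,"fingers":-1}]'

```text
t: 33.15
tool_pos: [0.7246, -0.2173, 0.1701]
orientation: [1.097, 1.27, -1.093]
force: [-6.7, 1.0, 20.1]
opening: 0.0144
```

Call:
play_rows --plan '[{"slide":[0,0,-0.1],"roll":0,"fingers":-1},{"slide":[0,0,-0.1],"roll":0,"fingers":-1},{"slide":[0,0,0],"roll":0,"fingers":-1}]'

```text
t: 33.52
tool_pos: [0.7256, -0.2178, 0.1699]
orientation: [1.098, 1.265, -1.091]
force: [-15.3, 3.4, 40.6]
opening: 0.014
```

Call:
play_rows --plan '[{"slide":[0,0,0.15],"roll":0,"fingers":-1},{"slide":[0,0,0.17],"roll":0,"fingers":-1},{"slide":[0,0,0],"roll":0,"fingers":-1}]'

```text
t: 33.9
tool_pos: [0.7239, -0.217, 0.1702]
orientation: [1.097, 1.273, -1.095]
force: [-2.4, 0.6, 11.6]
opening: 0.0141
```

```bash
python3 -c "
from fit import *
view('v27',roi=(270,215,370,315),k=6)
"
```

```text
t 33.95 tcp [ 0.724  -0.217   0.1702] jaw 8.69 F [-2.19  0.43 11.2 ] open 0.0145
```

Call:
play_rows --plan '[{"slide":[0,0,0.1],"roll":0,"fingers":-0.6},{"slide":[0,0,0],"roll":0,"fingers":-0.5},{"slide":[0,0,0.2],"roll":0,"fingers":-0.5},{"slide":[0,0,0.3],"roll":0,"fingers":-0.5}]'

```text
t: 34.45
tool_pos: [0.7218, -0.2161, 0.1836]
orientation: [1.096, 1.281, -1.098]
force: [-1.7, -0.2, -1.2]
opening: 0.0233
```

```bash
python3 -c "
from fit import *
view('v28',roi=(270,205,370,305),k=6)
"
```

```text
t 34.5 tcp [ 0.7227 -0.2164  0.1861] jaw 8.7 F [-4.28 -0.43 -0.34] open 0.023
```

Call:
play_rows --plan '[{"slide":[0,0,0],"roll":0,"fingers":-0.3},{"slide":[0,0,0],"roll":0,"fingers":-0.3}]'

```text
t: 34.75
tool_pos: [0.7212, -0.2169, 0.1855]
orientation: [1.095, 1.279, -1.1]
force: [-10.7, -1.6, 3.4]
opening: 0.0317
```

```bash
python3 -c "
from fit import *
view('v29',roi=(270,205,370,305),k=6)
"
```

```text
t 34.8 tcp [ 0.7212 -0.217   0.1855] jaw 8.67 F [-11.12  -1.55   2.45] open 0.0321
```

Call:
play_rows --plan '[{"slide":[0,0,0],"roll":0,"fingers":-0.57},{"slide":[0,0,0],"roll":0,"fingers":-0.57},{"slide":[0,0,0.2],"roll":0,"fingers":-0.57},{"slide":[0,0,0.2],"roll":0,"fingers":-0.57},{"slide":[0,0,0],"roll":0,"fingers":-0.57}]'

```text
t: 35.42
tool_pos: [0.7238, -0.2166, 0.1991]
orientation: [1.097, 1.275, -1.095]
force: [0.7, 0.4, -1.5]
opening: 0.0201
```

```bash
python3 -c "
from fit import *
view('v30',roi=(270,200,370,300),k=6)
"
```

```text
t 35.48 tcp [ 0.7235 -0.2165  0.1984] jaw 8.71 F [-0.79 -0.9  -2.59] open 0.0197
```

Call:
play_rows --plan '[{"slide":[0,0,-0.25],"roll":0,"fingers":-0.57},{"slide":[0,0,-0.2],"roll":0,"fingers":-0.57},{"slide":[-0.1,-0.015,0],"roll":0,"fingers":-0.4},{"slide":[-0.1,-0.015,0],"roll":0,"fingers":-0.3},{"slide":[-0.1,-0.015,0],"roll":0,"fingers":-0.2},{"slide":[-0.05,0,0],"roll":0,"fingers":-0.2}]'

```text
t: 36.22
tool_pos: [0.7127, -0.219, 0.1866]
orientation: [1.097, 1.273, -1.096]
force: [-3.7, -1.7, 9.1]
opening: 0.0369
```

```bash
python3 -c "
from fit import *
view('v31',roi=(260,205,360,305),k=6)
"
```

```text
t 36.27 tcp [ 0.7126 -0.2191  0.1866] jaw 8.65 F [-3.99 -2.82 10.85] open 0.0371
```

Call:
play_rows --plan '[{"slide":[0,0,0.2],"roll":0,"fingers":-0.2},{"slide":[0,0,0.2],"roll":0,"fingers":-0.2},{"slide":[0,0,0],"roll":0,"fingers":-0.2}]'

```text
t: 36.65
tool_pos: [0.7125, -0.2177, 0.196]
orientation: [1.097, 1.277, -1.096]
force: [-0.4, -0.3, -3.1]
opening: 0.037
```

```bash
python3 -c "
from fit import *
view('v32',roi=(260,200,360,300),k=6)
"
```

```text
t 36.7 tcp [ 0.7124 -0.2176  0.1956] jaw 8.71 F [-0.33  0.2  -2.69] open 0.0371
```

Call:
play_rows --plan '[{"slide":[-0.2,-0.03,-0.1],"roll":0,"fingers":0.1},{"slide":[-0.4,-0.06,-0.3],"roll":0,"fingers":0.3},{"slide":[-0.5,-0.08,-0.3],"roll":0,"fingers":0.4},{"slide":[-0.5,-0.08,-0.35],"roll":0,"fingers":0.4},{"slide":[-0.4,-0.06,-0.3],"roll":0,"fingers":0.4}]'

```text
t: 37.33
tool_pos: [0.6512, -0.2271, 0.1545]
orientation: [1.097, 1.278, -1.097]
force: [-0.1, -0.8, -1.5]
opening: 0.065
```

```bash
python3 -c "
from fit import *
view('v33',roi=(230,210,350,310),k=6)
"
```

```text
t 37.38 tcp [ 0.6496 -0.2273  0.153 ] jaw 8.67 F [ 0.3  -1.03 -2.51] open 0.0654
```

Call:
play_rows --plan '[{"slide":[-0.1,-0.015,-0.35],"roll":0,"fingers":0.4},{"slide":[-0.2,-0.03,-0.35],"roll":0,"fingers":0.4},{"slide":[-0.3,-0.04,-0.35],"roll":0,"fingers":0.4},{"slide":[-0.3,-0.04,-0.3],"roll":0,"fingers":0.4},{"slide":[-0.2,-0.03,-0.2],"roll":0,"fingers":0.4}]'

```text
t: 38.0
tool_pos: [0.6187, -0.2317, 0.1081]
orientation: [1.097, 1.278, -1.097]
force: [-0.0, 0.4, 0.0]
opening: 0.0651
```

```bash
python3 -c "
from fit import *
view('v34',roi=(220,220,340,320),k=6)
"
```

```text
t 38.05 tcp [ 0.6179 -0.2317  0.1075] jaw 8.69 F [-0.41 -1.18 -1.31] open 0.065
```

Call:
play_rows --plan '[{"slide":[0,0,0.9],"roll":0,"fingers":0.4},{"slide":[0,0.9,0.9],"roll":0,"fingers":-1},{"slide":[0,1,0.9],"roll":0,"fingers":-1},{"slide":[0,1,0.3],"roll":0,"fingers":-1},{"slide":[0,1,0],"roll":0,"fingers":-1}]' --squeeze 10

```text
t: 38.67
tool_pos: [0.6204, -0.1141, 0.2011]
orientation: [1.097, 1.274, -1.095]
force: [0.8, -0.3, -0.9]
opening: 0.0293
```

```bash
python3 - <<'E'
from fit import *
ims=[]
for c in ('scene','top'):
    im=robot.read_camera(c)[:,:,::-1]; cv2.imwrite(f'pics/{c}2.png',im)
    ims.append(im[190:340,180:380] if c=='scene' else im[100:250,310:510])
cv2.imwrite('pics/t33.png',cv2.resize(np.hstack(ims),(800,300),interpolation=2))
yaw=np.radians(9.08);SR=shelfR(yaw)
for cams in (['top'],['scene','top']):
    ms={c:gmf(f'pics/{c}2.png',dict(scene=(230,215,345,320),top=(345,130,430,215))[c]) for c in cams}
    v,f,(BR,bo)=fitm(SR,np.array([.5022,-.2213,.13]),ms,[.17,-.03,.0])
    print(v.round(4),round(f,3),'yaw',np.degrees(yaw+v[2]).round(2),'center',(bo+BR@[0,0,.008]).round(4),'edge x',(v[0]-.095).round(4))
E
```

```text
[ 0.1886 -0.0382 -0.0317] 3.139 yaw 7.26 center [ 0.693  -0.2294  0.1051] edge x 0.0936
[ 0.1882 -0.0374  0.0033] 3.245 yaw 9.27 center [ 0.6925 -0.2288  0.1052] edge x 0.0932
```

```bash
python3 - <<'E'
from fit import *
yaw=np.radians(9.08);SR=shelfR(yaw)
v,f,_=fitm(SR,np.array([.5041,-.2229,.114]),{'scene':gmf('pics/scene2.png',(230,215,345,325))},[.17,-.03,.0])
print(v.round(4),round(f,3))
v=v+[.0086,-.0044,-.007]; R=SR@Rz(v[2]); o=np.array([.5022,-.2213,.13])+SR@[v[0],v[1],0]
print('corr',v.round(4),'yaw',np.degrees(yaw+v[2]).round(2))
for x,y,z in [(0,0,8),(-65,0,4),(-79,8,4),(-95,0,4)]: print((x,y),(o+R@np.array([x,y,z])/1e3).round(4))
E
```

```text
[ 0.1811 -0.0298  0.0141] 0.063
corr [ 0.1897 -0.0342  0.0071] yaw 9.48
(0, 0) [ 0.6935 -0.2254  0.1049]
(-65, 0) [ 0.6296 -0.236   0.1123]
(-79, 8) [ 0.6147 -0.2304  0.1147]
(-95, 0) [ 0.6005 -0.2409  0.1175]
```

Call:
play_rows --plan '[{"slide":[0.553,-0.731,-0.6],"roll":0,"fingers":-1},{"slide":[0.553,-0.731,-0.9],"roll":0,"fingers":-1},{"slide":[0.553,-0.731,-0.9],"roll":0,"fingers":-1},{"slide":[0.553,-0.731,-0.9],"roll":0,"fingers":-1},{"slide":[0.553,-0.731,-0.65],"roll":0,"fingers":-1},{"slide":[0,0,0],"roll":0,"fingers":-1},{"slide":[0,0,-0.1],"roll":0,"fingers":-1},{"slide":[0,0,-0.1],"roll":0,"fingers":-1}]'

```text
t: 39.78
tool_pos: [0.7031, -0.2257, 0.0777]
orientation: [1.096, 1.273, -1.096]
force: [-8.1, 0.8, 21.8]
opening: 0.0003
```

Call:
play_rows --plan '[{"slide":[-0.2,-0.03,0.12],"roll":0,"fingers":-1},{"slide":[-0.3,-0.047,0.053],"roll":0,"fingers":-1},{"slide":[-0.3,-0.047,0.053],"roll":0,"fingers":-1},{"slide":[-0.3,-0.047,0.053],"roll":0,"fingers":-1},{"slide":[-0.3,-0.047,0.053],"roll":0,"fingers":-1},{"slide":[-0.3,-0.047,0.053],"roll":0,"fingers":-1},{"slide":[-0.3,-0.047,0.053],"roll":0,"fingers":-1},{"slide":[-0.3,-0.047,0.053],"roll":0,"fingers":-1},{"slide":[-0.3,-0.047,0.053],"roll":0,"fingers":-1}]'

```text
t: 40.9
tool_pos: [0.6246, -0.2368, 0.0919]
orientation: [1.097, 1.275, -1.095]
force: [3.9, 0.9, 6.0]
opening: 0.0008
```

Call:
play_rows --plan '[{"slide":[-0.3,-0.047,0.048],"roll":0,"fingers":-1},{"slide":[-0.3,-0.047,0.048],"roll":0,"fingers":-1},{"slide":[-0.3,-0.047,0.05],"roll":0,"fingers":-1},{"slide":[-0.3,-0.047,0.053],"roll":0,"fingers":-1},{"slide":[-0.3,-0.047,0.053],"roll":0,"fingers":-1},{"slide":[-0.3,-0.047,0.053],"roll":0,"fingers":-1},{"slide":[-0.3,-0.047,0.053],"roll":0,"fingers":-1},{"slide":[-0.3,-0.047,0.053],"roll":0,"fingers":-1},{"slide":[-0.3,-0.047,0.053],"roll":0,"fingers":-1},{"slide":[0,0,0],"roll":0,"fingers":-1},{"slide":[0,0,0.4],"roll":0,"fingers":-1},{"slide":[0,0,0.9],"roll":0,"fingers":0.29},{"slide":[0,1,0.9],"roll":0,"fingers":0.29},{"slide":[0,1,0.3],"roll":0,"fingers":0.29},{"slide":[0,1,0],"roll":0,"fingers":0.29}]'

```text
t: 42.78
tool_pos: [0.543, -0.1586, 0.1807]
orientation: [1.097, 1.276, -1.097]
force: [0.4, -0.1, 0.1]
opening: 0.0362
```

```bash
python3 - <<'E'
from fit import *
view('v35',roi=(190,200,310,300),k=6)
yaw=np.radians(9.08);SR=shelfR(yaw)
v,f,(BR,bo)=fitm(SR,np.array([.5041,-.2229,.114]),{'scene':gmf('pics/v35_full.png',(200,210,300,300))},[.02,-.03,.0])
print(v.round(4),round(f,3)); np.savez('sb.npz',BR=BR,bo=bo)
v=v+[.0086,-.0044,-.007]; R=SR@Rz(v[2]); o=np.array([.5022,-.2213,.13])+SR@[v[0],v[1],0]
print('corr',v.round(4),'yaw',np.degrees(yaw+v[2]).round(2))
for x,y,z in [(-65,0,4),(-79,8,4),(-79,0,4),(-95,0,4)]: print((x,y),(o+R@np.array([x,y,z])/1e3).round(4))
E
```

```text
t 42.83 tcp [ 0.5428 -0.1551  0.1801] jaw 8.78 F [1.25 2.43 0.35] open 0.0398
[ 0.0299 -0.0353  0.1666] 0.068
corr [ 0.0385 -0.0397  0.1596] yaw 18.22
(-65, 0) [ 0.4858 -0.2745  0.1384]
(-79, 8) [ 0.4702 -0.2713  0.141 ]
(-79, 0) [ 0.4727 -0.2789  0.1408]
(-95, 0) [ 0.4578 -0.2838  0.1435]
```

Call:
play_rows --plan '[{"slide":[-0.62,-0.96,0],"roll":0.3,"fingers":0.29},{"slide":[-0.62,-0.96,-0.3],"roll":0.3,"fingers":0.29},{"slide":[-0.62,-0.96,-0.7],"roll":0.3,"fingers":0.29},{"slide":[-0.62,-0.96,-0.83],"roll":0.29,"fingers":0.29},{"slide":[0,0,-0.2],"roll":0,"fingers":0.29},{"slide":[0,0,0],"roll":0,"fingers":0.29}]'

```text
t: 43.58
tool_pos: [0.4683, -0.2739, 0.1183]
orientation: [0.973, 1.344, -0.973]
force: [0.6, -0.6, 0.4]
opening: 0.0601
```

```bash
python3 -c "
from fit import *
ov('v36',[[-49,.5],[-49,15.5],[-31.5,15.5],[-31.5,.5]],roi=(200,225,280,285))"
```

```text
t 43.62 tcp [ 0.469  -0.2739  0.1191] jaw 18.21 F [0.2  0.14 0.62] open 0.0597
```

Call:
play_rows --plan '[{"slide":[-0.11,0.15,0],"roll":0,"fingers":0.29},{"slide":[0,0,-0.2],"roll":0,"fingers":0.29},{"slide":[0,0,-0.2],"roll":0,"fingers":0.29},{"slide":[0,0,-0.22],"roll":0,"fingers":0.29},{"slide":[0,0,0],"roll":0,"fingers":0.29}]'

```text
t: 44.25
tool_pos: [0.465, -0.2696, 0.0991]
orientation: [0.972, 1.345, -0.972]
force: [0.7, -0.3, 0.1]
opening: 0.0598
```

```bash
python3 -c "
from fit import *
ov('v37',[[-49,.5],[-49,15.5],[-31.5,15.5],[-31.5,.5]],roi=(200,225,280,285))"
```

```text
t 44.3 tcp [ 0.4652 -0.2698  0.0996] jaw 18.22 F [ 0.82 -0.67  0.74] open 0.0603
```

Call:
play_rows --plan '[{"slide":[0.05,-0.16,0],"roll":0,"fingers":0.1},{"slide":[0.05,-0.16,0],"roll":0,"fingers":0},{"slide":[0,0,0],"roll":0.1,"fingers":-0.1},{"slide":[0,0,0],"roll":0,"fingers":-1},{"slide":[0,0,0],"roll":0,"fingers":-1},{"slide":[0,0,0],"roll":0,"fingers":-1}]' --squeeze 10

```text
t: 45.05
tool_pos: [0.4688, -0.2798, 0.1005]
orientation: [0.961, 1.347, -0.961]
force: [0.8, -0.6, 2.6]
opening: 0.042
```

```bash
python3 -c "
from fit import *
ov('v38',None,roi=(195,225,275,285))"
```

```text
t 45.1 tcp [ 0.4688 -0.2797  0.1005] jaw 19.02 F [ 1.55 -0.97  2.84] open 0.0424
```

Call:
play_rows --plan '[{"slide":[0,0,0],"roll":0,"fingers":0.02},{"slide":[0.033,-0.095,0],"roll":0,"fingers":0.02},{"slide":[0.033,-0.095,0],"roll":0,"fingers":0.02},{"slide":[0,0,0],"roll":0,"fingers":-1},{"slide":[0,0,0],"roll":0,"fingers":-1},{"slide":[0,0,0],"roll":0,"fingers":-1}]' --squeeze 10

```text
t: 45.85
tool_pos: [0.4705, -0.2852, 0.1]
orientation: [0.961, 1.348, -0.961]
force: [-0.1, 0.2, -1.0]
opening: 0.0413
```

```bash
python3 -c "
from fit import *
ov('v39',None,roi=(195,225,275,285))"
```

```text
t 45.9 tcp [ 0.4705 -0.2852  0.1001] jaw 19.02 F [-0.08 -0.34 -0.31] open 0.0412
```

Call:
play_rows --plan '[{"slide":[0,0,0.2],"roll":0,"fingers":-1},{"slide":[0,0,0.3],"roll":0,"fingers":-1},{"slide":[0,0,0.3],"roll":0,"fingers":-1},{"slide":[0,0,0.2],"roll":0,"fingers":-1}]' --squeeze 8

```text
t: 46.4
tool_pos: [0.4709, -0.2855, 0.1313]
orientation: [0.961, 1.347, -0.961]
force: [0.3, -0.7, -2.9]
opening: 0.0412
```

Call:
play_rows --plan '[{"slide":[0,0,0],"roll":0,"fingers":-1},{"slide":[0,0,0],"roll":0,"fingers":-1},{"slide":[0.05,0.02,0.2],"roll":-0.2,"fingers":-1},{"slide":[0.05,0.02,0.25],"roll":-0.2,"fingers":-1},{"slide":[0.05,0.02,0.25],"roll":-0.2,"fingers":-1},{"slide":[0.05,0.02,0.25],"roll":-0.2,"fingers":-1},{"slide":[0.05,0.02,0.25],"roll":-0.2,"fingers":-1}]' --squeeze 4

```text
t: 47.28
tool_pos: [0.4781, -0.2822, 0.1667]
orientation: [1.068, 1.293, -1.068]
force: [0.3, 0.6, -0.7]
opening: 0.0288
```

```bash
python3 -c "
from fit import *
view('v40',roi=(180,170,320,290),k=5)"
```

```text
t 47.33 tcp [ 0.4787 -0.2825  0.1679] jaw 10.84 F [ 0.03  0.63 -0.67] open 0.0285
```

Call:
play_rows --plan '[{"slide":[0.5,0.1,0.5],"roll":0,"fingers":-1},{"slide":[0.95,0.15,0.2],"roll":0,"fingers":-1},{"slide":[0.95,0.15,0],"roll":0,"fingers":-1},{"slide":[0.95,0.15,-0.2],"roll":-0.15,"fingers":-1},{"slide":[0.95,0.15,-0.3],"roll":-0.15,"fingers":-1},{"slide":[0.7,0.1,-0.3],"roll":0,"fingers":-1},{"slide":[0,0,0],"roll":0,"fingers":-1}]' --squeeze 3.5

```text
t: 48.2
tool_pos: [0.6286, -0.2575, 0.162]
orientation: [1.097, 1.278, -1.097]
force: [-0.2, 0.2, -1.6]
opening: 0.0275
```

```bash
python3 -c "
from fit import *
view('v41',roi=(230,200,370,310),k=5)
view('v41t','top',roi=(330,110,470,210),k=5,en=False)"
```

```text
t 48.25 tcp [ 0.628  -0.2579  0.1627] jaw 8.66 F [-0.2  -0.46 -1.81] open 0.0271
t 48.3 tcp [ 0.6277 -0.2583  0.1632] jaw 8.63 F [ 0.17 -0.19 -0.83] open 0.0271
```

Call:
play_rows --plan '[{"slide":[0.4,0.06,-0.2],"roll":0,"fingers":-1},{"slide":[0.4,0.06,-0.15],"roll":0,"fingers":-1},{"slide":[0.33,0.05,0.08],"roll":0,"fingers":-1},{"slide":[0.33,0.05,0.15],"roll":0,"fingers":-1},{"slide":[0.33,0.05,0.2],"roll":0,"fingers":-1}]' --squeeze 4

```text
t: 48.92
tool_pos: [0.6817, -0.251, 0.1669]
orientation: [1.097, 1.276, -1.099]
force: [-5.0, -0.3, 7.1]
opening: 0.0264
```

```bash
python3 -c "
from fit import *
view('v42',roi=(240,200,380,310),k=5)
view('v42t','top',roi=(330,110,470,210),k=5,en=False)"
```

```text
t 48.98 tcp [ 0.6833 -0.2505  0.1679] jaw 8.6 F [-2.29 -1.21  5.45] open 0.0255
t 49.02 tcp [ 0.6831 -0.2506  0.1676] jaw 8.61 F [-4.51 -0.87  6.95] open 0.0259
```

Call:
play_rows --plan '[{"slide":[0,0,0.25],"roll":0,"fingers":-1},{"slide":[0.33,0.05,0.28],"roll":0,"fingers":-1},{"slide":[0.33,0.05,0.26],"roll":0,"fingers":-1}]' --squeeze 4

```text
t: 49.4
tool_pos: [0.7017, -0.2469, 0.189]
orientation: [1.098, 1.278, -1.098]
force: [0.5, -0.4, -0.5]
opening: 0.0175
```

Call:
play_rows --plan '[{"slide":[0.33,0.05,0.2],"roll":0,"fingers":-1},{"slide":[0.33,0.05,0.15],"roll":0,"fingers":-1}]' --squeeze 4

```text
t: 49.65
tool_pos: [0.7218, -0.2439, 0.1996]
orientation: [1.098, 1.277, -1.098]
force: [1.0, -0.5, -0.6]
opening: 0.0122
```

```bash
python3 -c "
from fit import *
view('v43',roi=(240,190,380,300),k=5)"
```

```text
t 49.7 tcp [ 0.7227 -0.2435  0.2002] jaw 8.65 F [ 0.34  0.9  -0.5 ] open 0.0118
```

Call:
play_rows --plan '[{"slide":[0.1,0,0.1],"roll":0,"fingers":-1},{"slide":[0,0,0.3],"roll":0,"fingers":-1},{"slide":[-0.3,0.2,0.8],"roll":-0.2,"fingers":-1},{"slide":[-0.6,0.5,0.9],"roll":-0.2,"fingers":-1},{"slide":[-0.8,0.6,0.6],"roll":0,"fingers":-1},{"slide":[0,0,0],"roll":0,"fingers":-1}]' --squeeze 15

```text
t: 50.45
tool_pos: [0.6731, -0.2044, 0.2863]
orientation: [1.14, 1.247, -1.137]
force: [0.6, 0.2, -1.7]
opening: 0.0078
```

```bash
python3 -c "
from fit import *
view('v44',roi=(265,170,365,270),k=6)"
```

```text
t 50.5 tcp [ 0.6732 -0.2049  0.2843] jaw 5.39 F [-0.4  -1.25 -1.74] open 0.0078
```

```bash
python3 - <<'E'
from fit import *
s=robot.read_state();p=s['tool_pos']+[0,0,.0175];a=Ro.from_rotvec(s['orientation']).as_matrix()[:,1]
z=np.array([a[0],a[1],0]);z/=np.linalg.norm(z); x=np.array([0,0,-1.]); y=np.cross(z,x)
BR=np.c_[x,y,z]
im=cv2.imread('pics/v44_full.png'); m=gmf('pics/v44_full.png',(260,180,350,300))
ims=[]
best=[]
def cost(v):
    tipx,yy,roll=v
    R=BR@Rz(roll)
    o=p-R@np.array([tipx,yy,.004])
    r=render('scene',R,o); 
    # occluded zone: ignore where gripper (non green & above tip) 
    return (np.abs(r-m)*W).sum()
W=np.ones((400,640)); tp=proj('scene',p)[0]; print('tip px',tp)
W[:int(tp[1])+3, int(tp[0])-12:int(tp[0])+60]=0   # gripper occlusion
for t0 in(-.06,-.03,0):
    b=minimize(cost,[t0,0,0],method='Nelder-Mead',options=dict(initial_simplex=[[t0,0,0],[t0+.02,0,0],[t0,.01,0],[t0,0,.1]])); print(b.x.round(4),round(b.fun,1)); best.append((b.fun,b.x))
v=min(best,key=lambda q:q[0])[1]
R=BR@Rz(v[2]);o=p-R@np.array([v[0],v[1],.004])
k=6;x0,y0=265,170
zz=cv2.resize(im[y0:y0+130,x0:x0+100],None,fx=k,fy=k,interpolation=2)[:600]
for zf,c in((0,(0,255,255)),(.008,(0,0,255))):
    cv2.polylines(zz,[((proj('scene',np.c_[P,np.full(len(P),zf)]@R.T+o)-[x0,y0]+.5)*k).astype(int)],True,c,1)
cv2.circle(zz,tuple(((tp-[x0,y0]+.5)*k).astype(int)),4,(255,0,0),-1)
cv2.imwrite('pics/f44.png',zz)
E
```

```text
tip px [303.0542278 230.5731838]
[ 0.0667 -0.0911  0.1889] 25.0
[ 0.0967 -0.0911  0.1889] 25.0
[ 0.08   -0.0667  0.1333] 25.0
```

```bash
cat > vb.py <<'E'
from fit import *
def vfit(name,roi,dz=.0175,y1=None,fixroll=False):
    s=robot.read_state();p=s['tool_pos']+[0,0,dz];a=Ro.from_rotvec(s['orientation']).as_matrix()[:,1]
    z=np.array([a[0],a[1],0]);z/=np.linalg.norm(z); x=np.array([0,0,-1.]); y=np.cross(z,x); BR=np.c_[x,y,z]
    im=cv2.imread(name); i=im[:,:,::-1].astype(int)
    m=((i[:,:,1]>1.5*i[:,:,0])&(i[:,:,1]>1.5*i[:,:,2])&(i[:,:,1]>25)).astype(np.uint8); k=np.zeros_like(m); k[roi[1]:roi[3],roi[0]:roi[2]]=m[roi[1]:roi[3],roi[0]:roi[2]]; m=k
    W=np.ones((400,640)); tp=proj('scene',p)[0]
    W[:int(tp[1])+4, int(tp[0])-7:int(tp[0])+60]=0; W[:int(tp[1])-12]=0
    def pose(v):
        R=BR@Rz(v[2]); return R,p-R@np.array([v[0],v[1],.004])
    def cost(v): return (np.abs(render('scene',*pose(v))-m)*W).sum()
    best=[]
    for t0 in(-.06,-.02):
        q=minimize(cost,[t0,0,0],method='Nelder-Mead',options=dict(initial_simplex=[[t0,0,0],[t0+.02,0,0],[t0,.01,0],[t0,0,.1]])); best.append((q.fun,q.x))
    f,v=min(best,key=lambda q:q[0]); print('tip x %.1f mm, y %.1f mm, roll %.1f deg, cost %.0f of %d'%(v[0]*1e3,v[1]*1e3,np.degrees(v[2]),f,m.sum()))
    R,o=pose(v); kk=5;x0,y0=int(tp[0])-50,int(tp[1])-60
    zz=cv2.resize(im[y0:y0+120,x0:x0+100],None,fx=kk,fy=kk,interpolation=2)
    for zf,c in((0,(0,255,255)),(.008,(0,0,255))):
        cv2.polylines(zz,[((proj('scene',np.c_[P,np.full(len(P),zf)]@R.T+o)-[x0,y0]+.5)*kk).astype(int)],True,c,1)
    cv2.circle(zz,tuple(((tp-[x0,y0]+.5)*kk).astype(int)),4,(255,0,0),-1)
    cv2.imwrite('pics/vf.png',zz)
E
python3 -c "
from vb import *
vfit('pics/v44_full.png',(260,180,350,300))"
```

```text
tip x -30.5 mm, y -1.6 mm, roll 1.1 deg, cost 66 of 1086
```

Call:
play_rows --plan '[{"slide":[0,0,-0.7],"roll":0,"fingers":-1},{"slide":[0,0,-0.9],"roll":0,"fingers":-1},{"slide":[0,0,-0.8],"roll":0,"fingers":-1},{"slide":[0,0,-0.3],"roll":0,"fingers":-1},{"slide":[0,0,0],"roll":0,"fingers":-1}]' --squeeze 15

```text
t: 51.12
tool_pos: [0.6737, -0.2058, 0.2001]
orientation: [1.14, 1.251, -1.14]
force: [1.0, 0.2, 2.3]
opening: 0.0078
```

Call:
play_rows --plan '[{"slide":[0,0,-0.1],"roll":0,"fingers":-1},{"slide":[0,0,-0.07],"roll":0,"fingers":-1}]'

```text
t: 51.38
tool_pos: [0.6747, -0.2062, 0.1984]
orientation: [1.14, 1.247, -1.138]
force: [-1.6, 0.6, 16.5]
opening: 0.0079
```

Call:
play_rows --plan '[{"slide":[0,0,0.13],"roll":0,"fingers":-1},{"slide":[0,0,0],"roll":0,"fingers":-0.72},{"slide":[0,0,0.05],"roll":0,"fingers":-0.72},{"slide":[0,0,0.3],"roll":0,"fingers":-0.72},{"slide":[0,0,0.3],"roll":0,"fingers":-0.72}]'

```text
t: 52.0
tool_pos: [0.6734, -0.2052, 0.2187]
orientation: [1.139, 1.252, -1.139]
force: [0.0, 0.9, 0.2]
opening: 0.0128
```

```bash
python3 -c "
from vb import *
view('v45',roi=(265,180,365,300),k=5,en=True)
vfit('pics/v45_full.png',(260,190,350,310))"
```

```text
t 52.05 tcp [ 0.674  -0.2054  0.2207] jaw 5.42 F [-0.   -0.17  1.06] open 0.0128
tip x -33.2 mm, y -7.2 mm, roll -1.8 deg, cost 82 of 871
```

Call:
play_rows --plan '[{"slide":[0,0,0.3],"roll":0,"fingers":-0.72},{"slide":[0,0,0.25],"roll":0,"fingers":-0.72},{"slide":[0,0,0],"roll":0,"fingers":-0.72}]'

```text
t: 52.42
tool_pos: [0.6739, -0.2053, 0.2359]
orientation: [1.14, 1.251, -1.138]
force: [0.0, -0.5, -0.8]
opening: 0.0133
```

```bash
python3 -c "
from vb import *
view('v46',roi=(265,180,365,300),k=5,en=True)"
```

```text
t 52.48 tcp [ 0.6736 -0.2053  0.2351] jaw 5.42 F [ 0.27  0.12 -0.81] open 0.0131
```

Call:
play_rows --plan '[{"slide":[0,0,0],"roll":0,"fingers":-1},{"slide":[0,0,0],"roll":0,"fingers":-1},{"slide":[0,0,0.4],"roll":0,"fingers":-1},{"slide":[0,0,0.8],"roll":0,"fingers":-1},{"slide":[0,0,0.8],"roll":0,"fingers":-1},{"slide":[0,0,0],"roll":0,"fingers":-1}]' --squeeze 25

```text
t: 53.22
tool_pos: [0.6744, -0.2056, 0.2979]
orientation: [1.14, 1.248, -1.137]
force: [-0.4, -0.1, -1.5]
opening: 0.008
```

```bash
python3 -c "
from vb import *
view('v47',roi=(265,160,365,280),k=5,en=True)
vfit('pics/v47_full.png',(260,160,350,300))
# rail estimates
print('rod tri ends',tri([[280+185/4,80+68/4],[280+553/4,80+218/4]],[[140+290/4,140+540/4],[140+257/4,140+82/4]])[0].round(4))
for zz in (.235,.245): print(zz,onz('top',[[140+290/4,140+540/4],[140+257/4,140+82/4],[204.7,186.5]],zz).round(4).tolist())"
```

```text
t 53.27 tcp [ 0.6739 -0.2054  0.2958] jaw 5.42 F [ 0.39 -0.43 -2.85] open 0.008
tip x -54.7 mm, y -4.6 mm, roll -0.9 deg, cost 83 of 1138
rod tri ends [[0.3745 0.2792 0.2256]
 [0.6885 0.3082 0.2294]]
0.235 [[0.375, 0.2773, 0.235], [0.6877, 0.3072, 0.235], [0.6151, 0.3042, 0.235]]
0.245 [[0.3752, 0.275, 0.245], [0.6855, 0.3046, 0.245], [0.6134, 0.3017, 0.245]]
```

Call:
play_rows --plan '[{"slide":[-0.445,0.93,0],"roll":0,"fingers":-1},{"slide":[-0.445,0.93,0],"roll":0,"fingers":-1},{"slide":[-0.445,0.93,0],"roll":0,"fingers":-1},{"slide":[-0.445,0.93,0],"roll":0,"fingers":-1},{"slide":[-0.445,0.93,0],"roll":0,"fingers":-1},{"slide":[-0.445,0.93,-0.15],"roll":0,"fingers":-1},{"slide":[-0.445,0.93,-0.25],"roll":0,"fingers":-1},{"slide":[-0.445,0.93,-0.25],"roll":0,"fingers":-1},{"slide":[-0.445,0.93,-0.25],"roll":0,"fingers":-1},{"slide":[-0.445,0.93,-0.25],"roll":0,"fingers":-1},{"slide":[-0.445,0.93,-0.25],"roll":0,"fingers":-1},{"slide":[-0.445,0.93,-0.25],"roll":0,"fingers":-1},{"slide":[-0.445,0.7,-0.25],"roll":0,"fingers":-1},{"slide":[-0.445,0.5,-0.23],"roll":0,"fingers":-1},{"slide":[0,0,0],"roll":0,"fingers":-1}]'

```text
t: 55.15
tool_pos: [0.4849, 0.1662, 0.2292]
orientation: [1.137, 1.255, -1.14]
force: [-0.0, -0.3, -1.9]
opening: 0.008
```

```bash
python3 -c "
from vb import *
view('v48',roi=(290,80,430,190),k=5,en=False)
vfit('pics/v48_full.png',(280,80,420,220))
view('v48t','top',roi=(180,140,320,290),k=4,en=False)"
```

```text
t 55.2 tcp [0.4858 0.1656 0.2299] jaw 5.47 F [ 0.36 -0.19 -1.32] open 0.0077
tip x -52.5 mm, y -5.4 mm, roll -3.6 deg, cost 98 of 760
t 55.25 tcp [0.4864 0.1653 0.2304] jaw 5.43 F [ 0.17 -0.06 -2.18] open 0.0077
```

Call:
play_rows --plan '[{"slide":[-0.04,0.42,-0.06],"roll":0,"fingers":-1},{"slide":[-0.04,0.42,-0.06],"roll":0,"fingers":-1},{"slide":[-0.04,0.42,-0.06],"roll":0,"fingers":-1},{"slide":[-0.04,0.4,0],"roll":0,"fingers":-1},{"slide":[0,0,0],"roll":0,"fingers":-1}]'

```text
t: 55.88
tool_pos: [0.4814, 0.2165, 0.2252]
orientation: [1.138, 1.253, -1.138]
force: [0.5, 0.4, -2.3]
opening: 0.0077
```

```bash
python3 -c "from vb import *; view('v49',roi=(290,80,430,190),k=5,en=False)"
```

```text
t 55.92 tcp [0.4815 0.2159 0.2252] jaw 5.49 F [-0.28  0.21 -1.47] open 0.0077
```

View pics/v49.png

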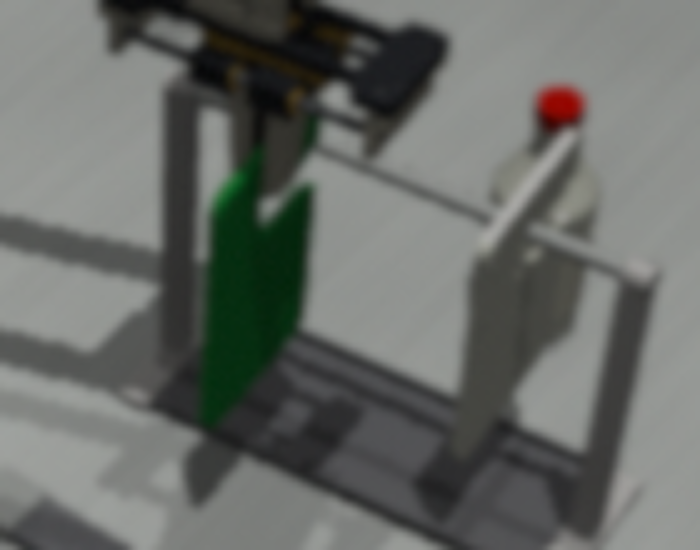

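```bash
python3 -c "
import cv2
a=cv2.imread('pics/v49_full.png');print(a.shape)
c=a[85:150,320:380];c=cv2.convertScaleAbs(c,alpha=1.6,beta=10)
cv2.imwrite('pics/v49z.png',cv2.resize(c,None,fx=9,fy=9,interpolation=cv2.INTER_NEAREST))"
cat h.py vb.py | head -80
```

```text
(400, 640, 3)
import cv2, numpy as np
from scipy.spatial.transform import Rotation as Ro
from plant import robot
K={}
def cal(c):
    if c not in K: K[c]=_cal(c)
    return K[c]
def _cal(c):
    k=robot.get_calibration(c); return np.array([[k['fx'],0,k['cx']],[0,k['fy'],k['cy']],[0,0,1]]),np.array(k['distortion']),np.array(k['R']),np.array(k['t'])
def proj(c,X):
    M,d,R,t=cal(c); return cv2.projectPoints(np.atleast_2d(X).astype(float),cv2.Rodrigues(R)[0],t,M,d)[0][:,0]
def ray(c,px):
    M,d,R,t=cal(c); u=cv2.undistortPoints(np.array(px,float).reshape(-1,1,2),M,d)[:,0]
    return -R.T@t,(np.c_[u,np.ones(len(u))]@R)
def tri(p1,p2):
    o1,d1=ray('scene',p1);o2,d2=ray('top',p2);out=[];e=[]
    for a,b in zip(d1,d2):
        a=a/np.linalg.norm(a);b=b/np.linalg.norm(b)
        s=np.linalg.lstsq(np.c_[a,-b],o2-o1,rcond=None)[0]
        out.append((o1+s[0]*a+o2+s[1]*b)/2);e.append(np.linalg.norm(o1+s[0]*a-o2-s[1]*b))
    return np.array(out),np.array(e)
def onz(c,px,z):
    o,d=ray(c,px); return o+d*((z-o[2])/d[:,2])[:,None]
from fit import *
def vfit(name,roi,dz=.0175,y1=None,fixroll=Fa
[... 761 characters left out ...]
inimize(cost,[t0,0,0],method='Nelder-Mead',options=dict(initial_simplex=[[t0,0,0],[t0+.02,0,0],[t0,.01,0],[t0,0,.1]])); best.append((q.fun,q.x))
    f,v=min(best,key=lambda q:q[0]); print('tip x %.1f mm, y %.1f mm, roll %.1f deg, cost %.0f of %d'%(v[0]*1e3,v[1]*1e3,np.degrees(v[2]),f,m.sum()))
    R,o=pose(v); kk=5;x0,y0=int(tp[0])-50,int(tp[1])-60
    zz=cv2.resize(im[y0:y0+120,x0:x0+100],None,fx=kk,fy=kk,interpolation=2)
    for zf,c in((0,(0,255,255)),(.008,(0,0,255))):
        cv2.polylines(zz,[((proj('scene',np.c_[P,np.full(len(P),zf)]@R.T+o)-[x0,y0]+.5)*kk).astype(int)],True,c,1)
    cv2.circle(zz,tuple(((tp-[x0,y0]+.5)*kk).astype(int)),4,(255,0,0),-1)
    cv2.imwrite('pics/vf.png',zz)
```

```bash
python3 -c "
from vb import *
print(vfit('pics/v49_full.png',(320,80,380,190)))"
```

```text
tip x -54.8 mm, y -10.2 mm, roll -5.3 deg, cost 93 of 720
None
```

View pics/v49z.png

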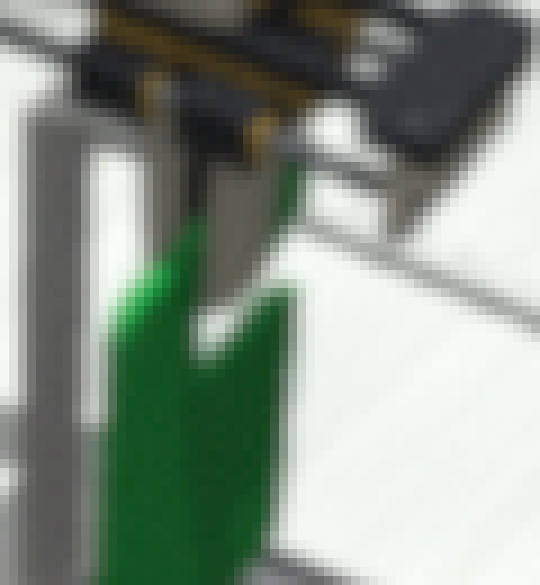

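```bash
python3 -c "
from h import *
import numpy as np
p=np.array([.4815,.2159,.2252+.0175]);y=np.radians(5.47);n=np.array([np.cos(y),np.sin(y),0])
px=np.array([[290,150],[290,218],[292,290],[300,225]])/9+[320,85]
o,d=ray('scene',px);print('cam',o)
for a in d:
  for off in(-.004,.004): print((o+a*((p+n*off-o)@n/(a@n))).round(4),end=' ')
  print()
z=.235
def R(s):return np.array([.5314+s*np.cos(y),.2923+s*np.sin(y),z])
print('rod px zoom',[((proj('scene',R(s))[0]-[320,85])*9).round(0) for s in(-.1,-.06,-.04,-.02,.0,.02)])
for zt in(.241,.229):
  z=zt;print(zt,[((proj('scene',R(s))[0]-[320,85])*9).round(0) for s in(-.04,0.,.02)])
"
```

```text
cam [ 1.1253902 -0.7380476  1.278585 ]
[0.4715 0.2786 0.258 ] [0.4809 0.2639 0.2728] 
[0.4711 0.2822 0.2259] [0.4806 0.2675 0.2411] 
[0.4706 0.2877 0.1894] [0.4801 0.2729 0.2052] 
[0.4704 0.29   0.217 ] [0.4798 0.2751 0.2324] 
rod px zoom [array([198., 149.]), array([300., 191.]), array([352., 212.]), array([404., 234.]), array([457., 256.]), array([510., 278.])]
0.241 [array([353., 199.]), array([458., 242.]), array([511., 264.])]
0.229 [array([351., 226.]), array([455., 269.]), array([508., 291.])]
```

Call:
play_rows --plan '[{"slide":[-0.04,0.4,0],"roll":0,"fingers":-1},{"slide":[-0.04,0.4,0.03],"roll":0,"fingers":-1},{"slide":[-0.03,0.3,0.03],"roll":0,"fingers":-1},{"slide":[0,0,0],"roll":0,"fingers":-1}]'

```text
t: 56.42
tool_pos: [0.4781, 0.2493, 0.227]
orientation: [1.138, 1.253, -1.138]
force: [-0.3, -0.2, -1.4]
opening: 0.0078
```

```bash
python3 -c "
from vb import *; view('v50',roi=(290,80,430,190),k=5,en=False)
import cv2
a=cv2.imread('pics/v50_full.png')
c=a[80:145,320:380];c=cv2.convertScaleAbs(c,alpha=1.6,beta=10)
cv2.imwrite('pics/v50z.png',cv2.resize(c,None,fx=9,fy=9,interpolation=cv2.INTER_CUBIC))"
```

```text
t 56.48 tcp [0.4782 0.2488 0.2269] jaw 5.47 F [-0.21  0.26 -1.72] open 0.0078
```

View pics/v50z.png

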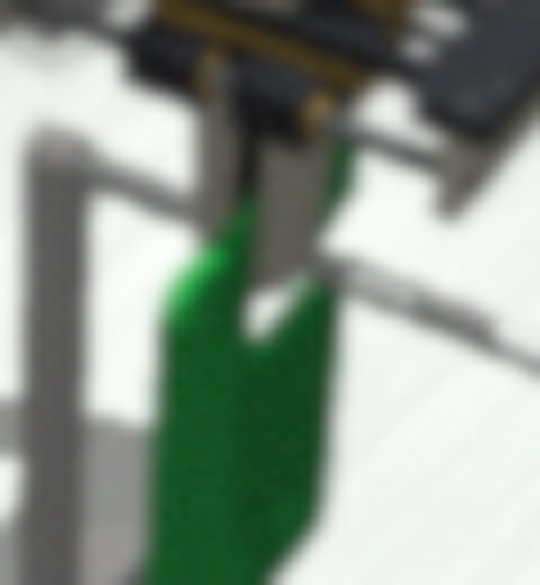

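Call:
play_rows --plan '[{"slide":[-0.03,0.3,0.03],"roll":0,"fingers":-1},{"slide":[-0.03,0.3,0.03],"roll":0,"fingers":-1},{"slide":[0,0,0],"roll":0,"fingers":-1}]'

```text
t: 56.85
tool_pos: [0.4765, 0.2672, 0.2289]
orientation: [1.139, 1.253, -1.139]
force: [-0.4, 0.5, -1.1]
opening: 0.008
```

```bash
python3 -c "
from vb import *; view('v51',roi=(290,80,430,190),k=5,en=False)
import cv2
a=cv2.imread('pics/v51_full.png')
c=a[80:145,320:380];c=cv2.convertScaleAbs(c,alpha=1.6,beta=10)
cv2.imwrite('pics/v51z.png',cv2.resize(c,None,fx=9,fy=9,interpolation=cv2.INTER_CUBIC))"
```

```text
t 56.9 tcp [0.4765 0.2668 0.2289] jaw 5.46 F [-0.43 -0.03 -1.59] open 0.0075
```

View pics/v51z.png

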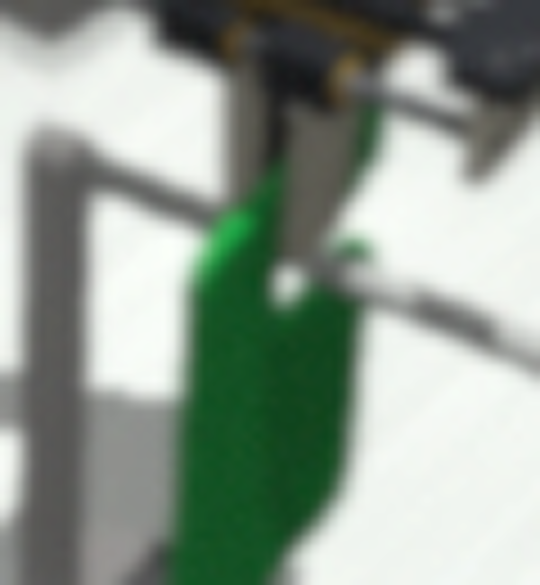

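Call:
play_rows --plan '[{"slide":[-0.03,0.3,0],"roll":0,"fingers":-1},{"slide":[-0.03,0.3,0],"roll":0,"fingers":-1},{"slide":[0,0,0],"roll":0,"fingers":-1}]'

```text
t: 57.28
tool_pos: [0.4746, 0.2852, 0.2288]
orientation: [1.139, 1.253, -1.139]
force: [0.1, 0.8, -2.3]
opening: 0.0076
```

```bash
python3 -c "
from vb import *; view('v52',roi=(290,80,430,190),k=5,en=False)
import cv2
a=cv2.imread('pics/v52_full.png')
c=a[80:145,320:380];c=cv2.convertScaleAbs(c,alpha=1.6,beta=10)
cv2.imwrite('pics/v52z.png',cv2.resize(c,None,fx=9,fy=9,interpolation=cv2.INTER_CUBIC))"
```

```text
t 57.33 tcp [0.4746 0.2848 0.2288] jaw 5.46 F [ 0.67 -0.19 -1.38] open 0.0081
```

View pics/v52z.png

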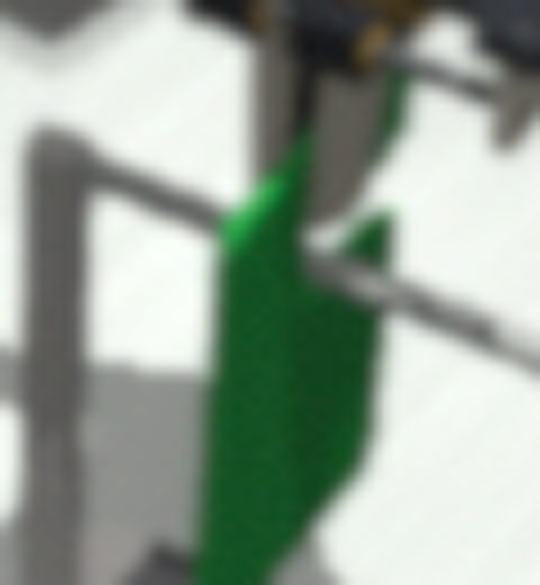

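Call:
play_rows --plan '[{"slide":[0,-0.08,-0.1],"roll":0,"fingers":-1},{"slide":[0,0,-0.15],"roll":0,"fingers":-1},{"slide":[0,0,-0.15],"roll":0,"fingers":-1},{"slide":[0,0,0],"roll":0,"fingers":-1}]'

```text
t: 57.82
tool_pos: [0.4744, 0.2817, 0.2161]
orientation: [1.139, 1.253, -1.14]
force: [-0.2, 0.4, -1.0]
opening: 0.0079
```

```bash
python3 -c "
from vb import *; view('v53',roi=(290,80,430,190),k=5,en=False)
import cv2
a=cv2.imread('pics/v53_full.png')
c=a[80:145,320:380];c=cv2.convertScaleAbs(c,alpha=1.6,beta=10)
cv2.imwrite('pics/v53z.png',cv2.resize(c,None,fx=9,fy=9,interpolation=cv2.INTER_CUBIC))"
```

```text
t 57.88 tcp [0.4746 0.2819 0.2165] jaw 5.41 F [-0.51  0.74 -2.71] open 0.0078
```

View pics/v53z.png

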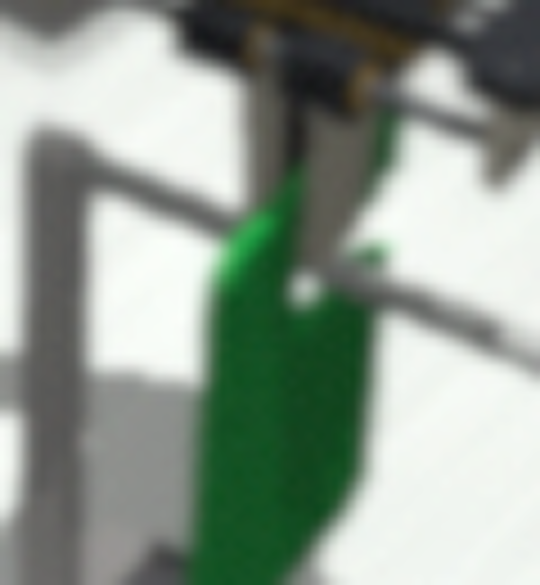

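Call:
play_rows --plan '[{"slide":[0,0,-0.1],"roll":0,"fingers":-1},{"slide":[0,0,0],"roll":0,"fingers":-1}]'

```text
t: 58.12
tool_pos: [0.4749, 0.2821, 0.214]
orientation: [1.14, 1.252, -1.139]
force: [0.1, -0.5, -1.4]
opening: 0.008
```

Call:
play_rows --plan '[{"slide":[0,0,-0.1],"roll":0,"fingers":-1},{"slide":[0,0,0],"roll":0,"fingers":-1}]'

```text
t: 58.38
tool_pos: [0.475, 0.2822, 0.2137]
orientation: [1.141, 1.252, -1.137]
force: [-6.4, -4.1, 14.1]
opening: 0.0076
```

```bash
python3 -c "
from vb import *; view('v54',roi=(290,80,430,190),k=5,en=False)
view('v54t',c='top',roi=(0,0,640,400),k=1,en=False)
import cv2
a=cv2.imread('pics/v54_full.png')
c=a[80:145,320:380];c=cv2.convertScaleAbs(c,alpha=1.6,beta=10)
cv2.imwrite('pics/v54z.png',cv2.resize(c,None,fx=9,fy=9,interpolation=cv2.INTER_CUBIC))"
```

```text
t 58.42 tcp [0.4751 0.2822 0.2136] jaw 5.42 F [-5.24 -3.56 13.63] open 0.008
t 58.48 tcp [0.475  0.2822 0.2137] jaw 5.43 F [-6.   -3.77 13.11] open 0.0078
```

View pics/v54z.png

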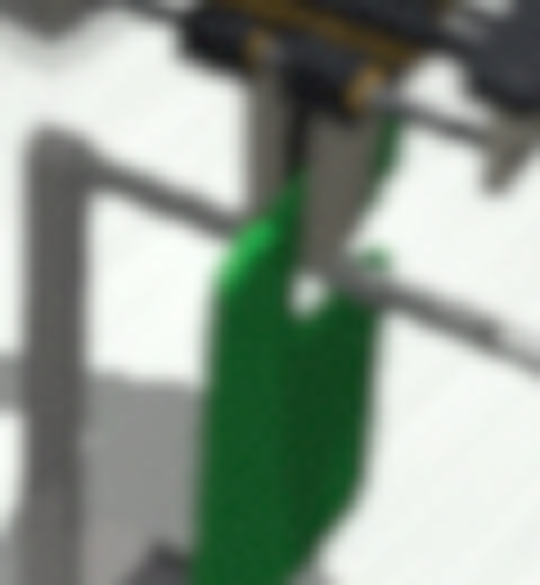

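View pics/v54t.png

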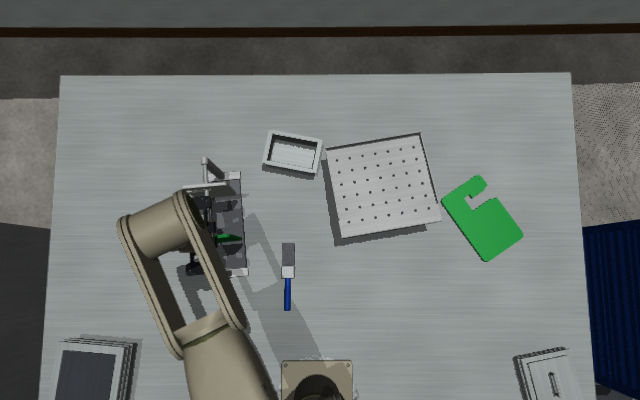

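Call:
play_rows --plan '[{"slide":[0,0,0.25],"roll":0,"fingers":-1},{"slide":[-0.01,0.12,0],"roll":0,"fingers":-1},{"slide":[0,0,0],"roll":0,"fingers":-1}]'

```text
t: 58.85
tool_pos: [0.4743, 0.2858, 0.2179]
orientation: [1.139, 1.253, -1.14]
force: [-0.0, -0.0, -1.6]
opening: 0.0075
```

Call:
play_rows --plan '[{"slide":[0,0.05,0],"roll":0,"fingers":-1},{"slide":[0,0,0],"roll":0,"fingers":-1}]'

```text
t: 59.1
tool_pos: [0.4743, 0.286, 0.2178]
orientation: [1.138, 1.251, -1.141]
force: [1.0, -6.1, -1.0]
opening: 0.0075
```

Call:
play_rows --plan '[{"slide":[0,0.05,0],"roll":0,"fingers":-1},{"slide":[0,0,0],"roll":0,"fingers":-1}]'

```text
t: 59.35
tool_pos: [0.4742, 0.2869, 0.2176]
orientation: [1.137, 1.251, -1.143]
force: [-0.6, -8.6, -0.1]
opening: 0.0076
```

Call:
play_rows --plan '[{"slide":[0,-0.19,0],"roll":0,"fingers":-1},{"slide":[0,0,-0.12],"roll":0,"fingers":-1},{"slide":[0,0,0],"roll":0,"fingers":-1}]'

```text
t: 59.72
tool_pos: [0.4742, 0.283, 0.2142]
orientation: [1.139, 1.253, -1.14]
force: [-0.5, -0.0, -2.2]
opening: 0.008
```

Call:
play_rows --plan '[{"slide":[0,0,0],"roll":0,"fingers":-0.75},{"slide":[0,0,0],"roll":0,"fingers":-0.65},{"slide":[0,0,0],"roll":0,"fingers":-0.55},{"slide":[0,0,0],"roll":0,"fingers":-0.55}]'

```text
t: 60.22
tool_pos: [0.4745, 0.283, 0.2149]
orientation: [1.139, 1.252, -1.139]
force: [0.4, 0.1, -0.2]
opening: 0.0207
```

```bash
python3 -c "
from vb import *; view('v55',roi=(290,80,430,190),k=5,en=False)"
```

```text
t 60.27 tcp [0.4745 0.283  0.2149] jaw 5.42 F [-0.64 -0.43  0.12] open 0.0213
```

View pics/v55.png

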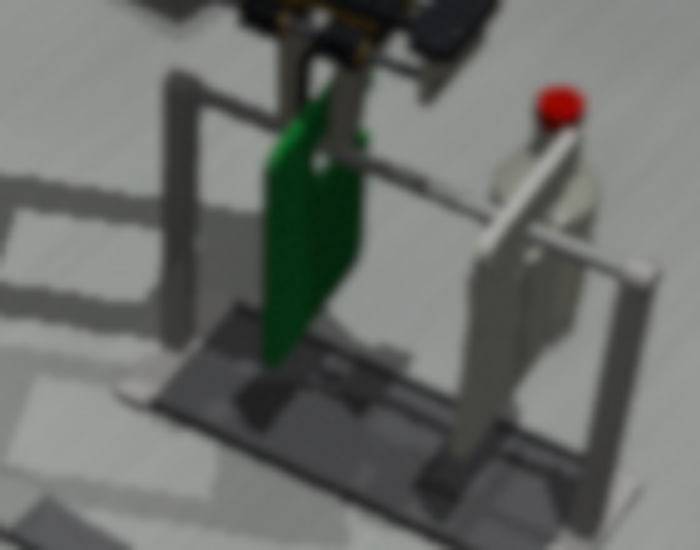

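Call:
play_rows --plan '[{"slide":[0,0,0.3],"roll":0,"fingers":-0.5},{"slide":[0,0,0.6],"roll":0,"fingers":-0.5},{"slide":[0,0,0.8],"roll":0,"fingers":-0.5},{"slide":[0,0,1],"roll":0,"fingers":-0.5},{"slide":[0,0,1],"roll":0,"fingers":-0.5},{"slide":[0,0,1],"roll":0,"fingers":-0.5},{"slide":[0,0,0],"roll":0,"fingers":-0.5}]'

```text
t: 61.15
tool_pos: [0.4757, 0.2835, 0.3604]
orientation: [1.144, 1.25, -1.133]
force: [1.1, 0.4, 0.3]
opening: 0.0232
```

```bash
python3 -c "
from vb import *; view('v56',roi=(290,80,430,190),k=5,en=False)"
```

```text
t 61.2 tcp [0.4752 0.2833 0.3581] jaw 5.42 F [-0.32 -0.23 -0.9 ] open 0.0232
```

View pics/v56.png

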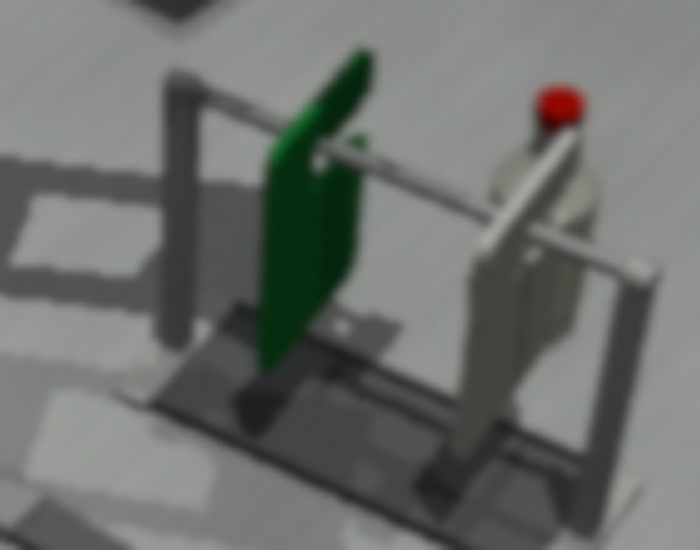

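Call:
play_rows --plan '[{"slide":[0,0,0.5],"fingers":-0.5},{"slide":[0,0,0],"fingers":-0.5},{"slide":[0,0,0],"fingers":-0.5},{"slide":[0,0,0],"fingers":-0.5},{"slide":[0,0,0],"fingers":-0.5},{"slide":[0,0,0],"fingers":-0.5},{"slide":[0,0,0],"fingers":-0.5},{"slide":[0,0,0],"fingers":-0.5},{"slide":[0,0,0],"fingers":-0.5},{"slide":[0,0,0],"fingers":-0.5}]'

```text
$.plan[0]: bad value
```

```bash
python3 -c "
from vb import *; view('v57',roi=(290,80,430,190),k=5,en=False)
import cv2
a=cv2.imread('pics/v57_full.png');b=cv2.imread('pics/v56_full.png')
print('diff',cv2.absdiff(a,b)[85:165,340:366].max(), cv2.absdiff(a,b)[105:180,380:410].max())
c=a[80:180,330:420];c=cv2.convertScaleAbs(c,alpha=1.6,beta=10)
cv2.imwrite('pics/v57z.png',cv2.resize(c,None,fx=6,fy=6,interpolation=cv2.INTER_CUBIC))"
```

```text
t 61.25 tcp [0.4747 0.283  0.3564] jaw 5.42 F [-0.02  0.77 -0.54] open 0.0232
diff 12 2
```

View pics/v57z.png

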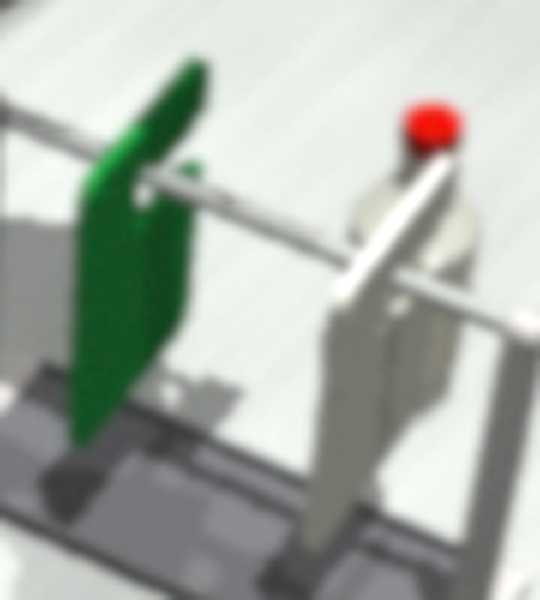

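Call:
play_rows --plan '[{"slide":[0,0,0.5],"roll":0,"fingers":-0.5},{"slide":[0,0,0],"roll":0,"fingers":-0.5},{"slide":[0,0,0],"roll":0,"fingers":-0.5},{"slide":[0,0,0],"roll":0,"fingers":-0.5},{"slide":[0,0,0],"roll":0,"fingers":-0.5},{"slide":[0,0,0],"roll":0,"fingers":-0.5},{"slide":[0,0,0],"roll":0,"fingers":-0.5},{"slide":[0,0,0],"roll":0,"fingers":-0.5},{"slide":[0,0,0],"roll":0,"fingers":-0.5},{"slide":[0,0,0],"roll":0,"fingers":-0.5}]'

```text
t: 62.5
tool_pos: [0.4745, 0.2829, 0.3708]
orientation: [1.139, 1.252, -1.139]
force: [1.1, -0.9, -0.1]
opening: 0.0231
```

```bash
python3 -c "
from vb import *; view('v58',roi=(290,80,430,190),k=5,en=False)
view('v59',roi=(290,80,430,190),k=5,en=False)
view('v59t',c='top',roi=(150,130,290,300),k=4,en=False)
import cv2
a=cv2.imread('pics/v58_full.png');b=cv2.imread('pics/v57_full.png');d=cv2.imread('pics/v59_full.png')
for q in((a,b),(a,d)): print('diff',cv2.absdiff(*q)[85:165,340:366].max(), cv2.absdiff(*q)[105:180,380:410].max())
c=a[80:180,330:420];c=cv2.convertScaleAbs(c,alpha=1.6,beta=10)
cv2.imwrite('pics/v58z.png',cv2.resize(c,None,fx=6,fy=6,interpolation=cv2.INTER_CUBIC))
i=a[:,:,::-1].astype(int);m=((i[:,:,1]>1.5*i[:,:,0])&(i[:,:,1]>1.5*i[:,:,2])&(i[:,:,1]>25)).astype(np.uint8)
k=np.zeros_like(m);k[75:170,335:370]=m[75:170,335:370];m=k
# fit hung model: yaw fixed, roll, offset of seat from rod point (scene bias dz)
def pose(v,yw=np.radians(5.45)):
    z=np.array([np.cos(yw),np.sin(yw),0]);x=np.array([0,0,-1.]);B=np.c_[x,np.cross(z,x),z]
    R=B@Rz(v[3]); return R,np.array(v[:3])-R@np.array([-.065,0,.004])
def cost(v): return np.abs(render('scene',*pose(v))-m).sum()
best=None
for r in(-.15,0,.15):
    v0=np.array([.475,.287,.227,r]);S=np.vstack([v0]+[v0+np.eye(4)[j]*[.008,.008,.01,.08] for j in range(4)])
    q=minimize(cost,v0,method='Nelder-Mead',options=dict(initial_simplex=S))
    print(q.fun,q.x[:3].round(4),np.degrees(q.x[3]).round(1),m.sum())
"
```

```text
t 62.55 tcp [0.4744 0.2829 0.3708] jaw 5.42 F [-0.   -0.23 -0.57] open 0.0233
t 62.6 tcp [0.4744 0.2829 0.3708] jaw 5.42 F [0.6  0.2  0.57] open 0.0233
t 62.65 tcp [0.4745 0.2829 0.3708] jaw 5.42 F [-1.02  0.26 -0.4 ] open 0.0235
diff 27 2
diff 5 2
210.71764705882353 [0.4653 0.288  0.2223] 6.8 710
158.2705882352941 [0.4214 0.37   0.152 ] -0.9 710
161.7764705882353 [0.4232 0.3611 0.1542] 4.9 710
```

View pics/v58z.png

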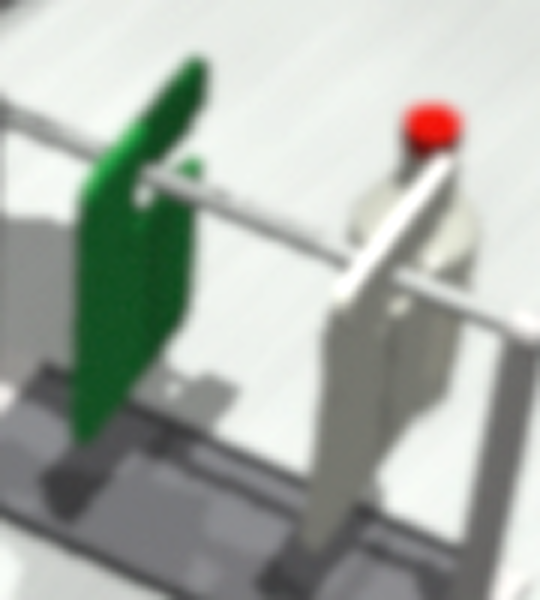

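View pics/v59t.png

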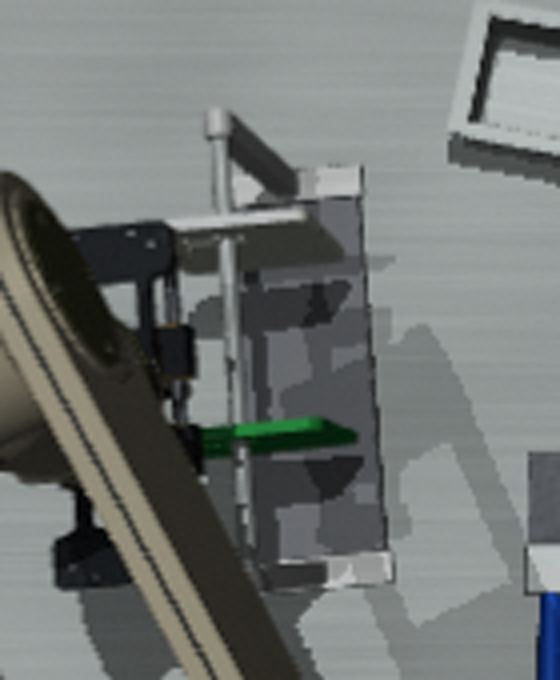

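Call:
play_rows --plan '[{"slide":[-0.3,-1,0.2],"roll":0,"fingers":-0.5},{"slide":[-0.3,-1,0.2],"roll":0,"fingers":-0.5},{"slide":[-0.3,-1,0],"roll":0,"fingers":-0.5},{"slide":[-0.3,-1,0],"roll":0,"fingers":-0.5},{"slide":[-0.3,-1,0],"roll":0,"fingers":-0.5},{"slide":[-0.3,-1,0],"roll":0,"fingers":-0.5},{"slide":[-0.3,-1,0],"roll":0,"fingers":-0.5}]'

```text
t: 63.52
tool_pos: [0.4111, 0.072, 0.3829]
orientation: [1.139, 1.252, -1.139]
force: [0.8, 0.6, 0.7]
opening: 0.023
```

```bash
python3 -c "
from vb import *; view('v60',roi=(320,70,420,190),k=6,en=False)
view('v60t',c='top',roi=(170,140,260,290),k=4,en=False)
import cv2
a=cv2.imread('pics/v60t_full.png');c=a[145:285,180:260]
cv2.imwrite('pics/v60tz.png',cv2.resize(c,None,fx=4.2,fy=4.2,interpolation=cv2.INTER_CUBIC))
"
```

```text
t 63.58 tcp [0.4105 0.0695 0.3833] jaw 5.35 F [ 1.41 -0.53  0.96] open 0.0232
t 63.62 tcp [0.4111 0.071  0.3833] jaw 5.27 F [ 0.46 -0.77  0.41] open 0.0237
```

View pics/v60t.png

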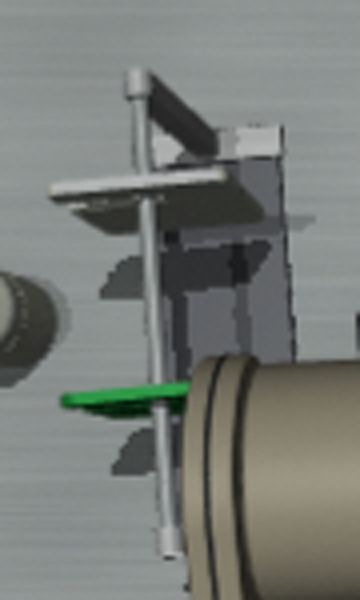

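View pics/v60.png

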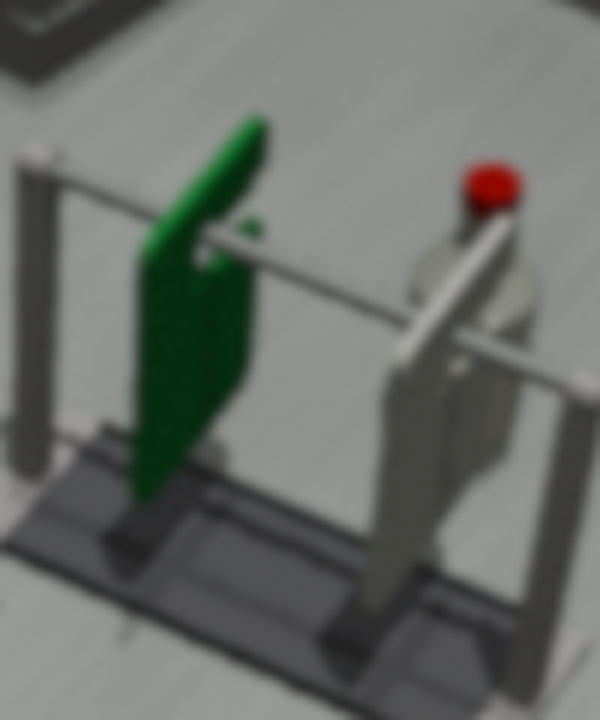

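```bash
python3 -c "
import cv2
a=cv2.imread('pics/v60_full.png')
for n,(x0,y0,x1,y1) in dict(g=(338,85,368,158),w=(378,102,412,178)).items():
  c=cv2.convertScaleAbs(a[y0:y1,x0:x1],alpha=1.7 if n=='w' else 2.2,beta=5)
  cv2.imwrite('pics/q_'+n+'.png',cv2.resize(c,None,fx=8,fy=8,interpolation=cv2.INTER_CUBIC))
g=cv2.imread('pics/q_g.png');w=cv2.imread('pics/q_w.png');import numpy as np
H=max(g.shape[0],w.shape[0]);g=cv2.copyMakeBorder(g,0,H-g.shape[0],0,0,0);w=cv2.copyMakeBorder(w,0,H-w.shape[0],0,0,0)
cv2.imwrite('pics/q.png',np.hstack([g,w]))"
```

```text
(no output)
```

View pics/q.png

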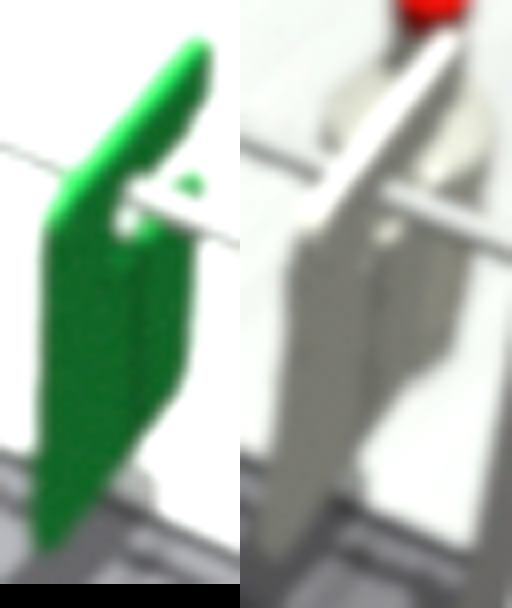

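Call:
play_rows --plan '[{"slide":[0,0,0],"roll":0,"fingers":-0.5},{"slide":[0,0,0],"roll":0,"fingers":-0.5},{"slide":[0,0,0],"roll":0,"fingers":-0.5},{"slide":[0,0,0],"roll":0,"fingers":-0.5},{"slide":[0,0,0],"roll":0,"fingers":-0.5},{"slide":[0,0,0],"roll":0,"fingers":-0.5},{"slide":[0,0,0],"roll":0,"fingers":-0.5},{"slide":[0,0,0],"roll":0,"fingers":-0.5},{"slide":[0,0,0],"roll":0,"fingers":-0.5},{"slide":[0,0,0],"roll":0,"fingers":-0.5}]'

```text
t: 64.88
tool_pos: [0.4115, 0.0729, 0.3828]
orientation: [1.139, 1.252, -1.139]
force: [0.8, 0.7, -0.1]
opening: 0.0228
```

```bash
python3 -c "
from vb import *; view('v61',roi=(320,70,420,190),k=6,en=False)
import cv2
n=['v57','v58','v59','v60','v61'];I=[cv2.imread('pics/%s_full.png'%q) for q in n]
for q,a in zip(n,I):
  i=a[:,:,::-1].astype(int);m=((i[:,:,1]>1.5*i[:,:,0])&(i[:,:,1]>1.5*i[:,:,2])&(i[:,:,1]>25));m[:,:330]=0;m[:,372:]=0;m[:75]=0;m[170:]=0
  ys,xs=np.nonzero(m);print(q,m.sum(),xs.mean().round(2),ys.mean().round(2),cv2.absdiff(a,I[-1])[85:160,338:368].max())
"
```

```text
t 64.92 tcp [0.4114 0.0729 0.3828] jaw 5.42 F [-0.06  0.85 -0.43] open 0.023
v57 711 350.86 123.84 68
v58 710 351.07 123.62 68
v59 710 351.08 123.69 68
v60 698 351.53 122.75 4
v61 700 351.52 122.8 0
```

At rest (v60 and v61, 1.3 s apart, match apart from noise). Handing in.

```bash
python3 -c "
from plant import robot; print(robot.close_job())"
```

```text
the job is handed in; nothing more can be done
None
```

The small green board is hanging by its hook slot on the near half of the rod, released and clear of the white board. I handed the job in at about t = 64.9 s, inside the 72 s limit; no verdict is reported.

**What I did:** I slid the board out over the shelf's high edge and picked it up by the hook strip. I then moved it onto the rod mouth-first, centred it by feeling for the slot's end wall, and lowered it. I opened the fingers slightly, raised them straight up and backed the arm away.

**Last checks:**
- **At rest:** two scene pictures 1.3 s apart show the board unmoved apart from pixel noise.
- **Seated:** its corners relative to the rod match the hanging white board's to about 1–3 pixels. It is therefore in the pocket, with at most a few degrees of tilt.
- **White board:** no change was visible in the pictures taken after release, and the board was not seen to move at any point.
- **Pan, bottle and brush:** they looked untouched in the last pictures, but I did not measure their positions.

**What went wrong or disagreed:**
- **First grip:** one finger went through the slot, so I had to grip again.
- **Heights:** scene-camera heights came out about 12–15 mm lower than those found by contact. The robot's TCP height was about 29 mm off at the fingertips. I relied on contact and on comparing things within the same picture.
- **Final fit:** an automatic fit of the hung board in the scene picture did not converge usefully (it gave inconsistent positions), so I used the white-board comparison instead.
- **Top view:** in an earlier picture, the board's right end looked about 10 mm further from the rod than the white board's. The left ends matched in the last top view, but the arm hid the right end there, so that reading was never rechecked.

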